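Hone the granite strip and bin the worn bricks

TASK

Take the rubbing block and rub it along the granite strip from the red-marked end to the other end and back again, lengthwise along its middle, pressing so that the sprung stone sinks about half its travel and never bottoms out; then lay the block flat back on the middle of its black rubber rest. Push every worn black brick through the red sprung flap of the grey spent-abrasives box, so that all lie inside and the flap is shut, and leave the green fresh bricks and everything else on the bench where they are.

Things in the scene. Friction and masses are not known exactly. Their poses are not given: they have to be found in the camera images.
- bin: fixed grey spent-abrasives box, 240 deep (x, from -90 to 150) x 160 wide (y) x 202 high, sheet 5 thick, closed on all sides but for the slot in its -x face; origin on its underside, 90 behind its front face and midway across, +x pointing into the box from its front. A level steel sill (top 150 above the bench, 95 deep x 100 wide, from x = -180 to x = -85) lies in front of the slot, without rims. All its sheet is polished and slippery
- slot (a point): middle of the lower edge of the slot, on the outer front face of the box (x = -90, z = 150 in the box's frame), level with the sill top; axes as the box's. The slot is 72 wide x 42 high; above it are 10 of solid header, then the flat top of the box. The sill ends 5 behind this face, beyond it a brick tips and drops down a slippery chute into the box
- flap (a joint): red sprung flap, 76 wide x 41 high x 3 thick, hung from the top edge just behind the slot: 0 = shut (rad), swings inward, up to 1.45; a brick pushed in along the sill lifts it with 1 to 2 N and it springs shut behind
- stone (a joint): how far (m) the sprung granite strip is pressed straight down: 0 = up and unloaded, 0.014 = bottomed; it needs about 1.3 N to start and 0.7 N more per mm
- stone_top (a point): centre of the upper face of the polished granite strip (236 long along x, 90 wide along y, 30 thick; upper face 66 above the bench when unloaded, level); the point sinks with the stone. -x is the end with the red end stop, +x the end with the dark one (stops' tops are 34 below the unloaded upper face)
- bed: fixed steel bed under the granite strip, 270 x 110, lying along x; origin at the centre of its underside; the red end stop is at its -x end
- block: loose rubbing block, about 250 g: red-brown abrasive base 80 long (x) x 50 wide (y) x 22 high with a flat underside, and on it a pale wooden grip 60 long (x) x 26 wide (y), from 22 to 62 above the underside; origin at the centre of its underside
- rest: fixed black rubber rest pad for the block, 130 (x) x 90 (y) x 4 thick, no rim; origin at the centre of its underside
- worn1: worn-out abrasive brick (may be absent): a bar 60 long (x) x 28 wide (y) x 26 high (z), about 110 g, charcoal black with a grey backing plate; origin at the centre of its underside; lies flat on the bench
- worn2: worn-out abrasive brick (may be absent): a bar 60 long (x) x 28 wide (y) x 26 high (z), about 110 g, charcoal black with a grey backing plate; origin at the centre of its underside; lies flat on the bench
- worn3: worn-out abrasive brick (may be absent): a bar 60 long (x) x 28 wide (y) x 26 high (z), about 110 g, charcoal black with a grey backing plate; origin at the centre of its underside; lies flat on the bench
- worn4: worn-out abrasive brick (may be absent): a bar 60 long (x) x 28 wide (y) x 26 high (z), about 110 g, charcoal black with a grey backing plate; origin at the centre of its underside; lies flat on the bench
- fresh1: fresh abrasive brick: same size as the worn ones but green with a white backing plate, to be left alone; origin at the centre of its underside
- fresh2: fresh abrasive brick: same size as the worn ones but green with a white backing plate, to be left alone; origin at the centre of its underside
- chisel: loose hand tool lying on the bench, bystander
- mallet: loose hammer lying on the bench, bystander
- water: loose bottle standing at the far right, 66 diameter x 190 high, bystander
- mug: loose blue mug standing on the right, 90 high, bystander
- tape: loose yellow tape measure case, 65 x 32 x 62 high, bystander
- offcut: loose rough stone offcut, 90 x 60 x 30 high, bystander
Not all that is in view belongs to the job. Leave any pink look-alike of the worn4 alone. Leave any brown look-alike of the worn3 alone.

How it is judged (in metres and radians):
On the way, in this order (a step that is already met when the one before it is completed fails the run):
1. block pressed on the stone at the red-marked end (x of block in the frame of stone_top between -0.1 and -0.05 m and y of block in the frame of stone_top between -0.022 and 0.022 m and z of block in the frame of stone_top between -0.004 and 0.004 m and value of joint stone between 0.003 and 0.011 m and angle between the x axis of block and the x axis of stone_top, either way round below 0.35 rad), for 0.15 s.
2. block pressed at the middle (x of block in the frame of stone_top between -0.02 and 0.02 m and y of block in the frame of stone_top between -0.022 and 0.022 m and z of block in the frame of stone_top between -0.004 and 0.004 m and value of joint stone between 0.003 and 0.011 m and angle between the x axis of block and the x axis of stone_top, either way round below 0.35 rad), for 0.15 s.
3. block pressed at the far end (x of block in the frame of stone_top between 0.05 and 0.1 m and y of block in the frame of stone_top between -0.022 and 0.022 m and z of block in the frame of stone_top between -0.004 and 0.004 m and value of joint stone between 0.003 and 0.011 m and angle between the x axis of block and the x axis of stone_top, either way round below 0.35 rad), for 0.15 s.
4. pressed at the middle on the way back (all of step 2), for 0.15 s.
5. pressed at the red-marked end again (all of step 1), for 0.15 s.
At the end, for the whole second after the job is handed in: All worn bricks lie still inside the box, the flap is shut (0.1 rad), the block lies flat and still within 30 mm of its rest's centre. While rubbing: stone sunk 3 to 11 mm, block within 22 mm of the centre line, 50 mm or more out at the ends, within 20 mm at the middle, 0.35 rad (x of worn1 in the frame of bin between -0.085 and 0.145 m and y of worn1 in the frame of bin between -0.075 and 0.075 m and z of worn1 in the frame of bin between 0 and 0.14 m and linear speed of each of worn1, worn2, worn3, worn4 below 0.03 m/s and x of worn2 in the frame of bin between -0.085 and 0.145 m and y of worn2 in the frame of bin between -0.075 and 0.075 m and z of worn2 in the frame of bin between 0 and 0.14 m and x of worn3 in the frame of bin between -0.085 and 0.145 m and y of worn3 in the frame of bin between -0.075 and 0.075 m and z of worn3 in the frame of bin between 0 and 0.14 m and x of worn4 in the frame of bin between -0.085 and 0.145 m and y of worn4 in the frame of bin between -0.075 and 0.075 m and z of worn4 in the frame of bin between 0 and 0.14 m and value of joint flap below 0.1 rad and horizontal distance between block and rest below 0.03 m and height (world z) of block below 0.009 m and angle between block's own z axis and vertical below 0.1 rad and linear speed of block below 0.02 m/s and value of joint stone below 0.002 m); the robot touches nothing.
It fails at once if the sprung stone is bottomed out (13.5 mm or more) (value of joint stone above 0.0135 m).
It fails at once if a fresh brick is moved more than 50 mm (distance of any of fresh1, fresh2 from where it was at the start of the episode above 0.05 m).
It fails at once if a bystander is moved more than 50 mm (distance of any of chisel, mallet, water, mug, tape, offcut from where it was at the start of the episode above 0.05 m).
Of worn1, worn2, worn3, worn4 only 2 to 4 are there at a start; the rules pass over those that are not, and their reading is None.
At some moment in a run one of worn1, worn2, worn3, worn4 may be knocked a few centimetres aside while the robot is not near it.
Once in a run the grip may slacken for a moment while it holds something.
It also fails if it takes over 210 s, if anything falls off the work surface, if the arm or the gripper's body presses on something with over 40 N, if the wrist force passes 120 N, or if a joint passes its speed limit or range.

ROBOT

A 6-joint arm with a two-finger parallel gripper is mounted at the origin on the work surface. World frame = base frame: x ahead of the robot, y to its left, z up, the work surface at z = 0. Lengths are in mm, angles in rad, forces in N, time in s.
With the tool pointing down it reaches from about 400 to 925 mm from the base axis. Payload 12.5 kg.
Tool frame: the origin (TCP) lies midway between the tips of the shut fingers; the grasp point (between the pads) lies 19 mm behind it; z points along the fingers, y is the direction in which the jaws open and shut (so a half turn about z gives the same grasp; the last joint's range is limited). The gripper opens to 95 mm and grips with 3 to 60 N. Pads are 20 mm wide; open, the fingers measure 119 mm over their backs; the gripper's body (75 mm by 180 mm) begins 59 mm behind the grasp point.
Start: joints at [-1.333, 0.491, 1.559, -0, 1.092, -0.106], TCP at [210.69, -588.436, 214.661] pointing down, gripper open.
Joint ranges: [-3.1, 3.1], [-0.84, 2.19], [0.05, 2.79], [-1.13, 4.28], [0.06, 2.93], [-2.69, 2.69]. Speed limits (rad/s): [2.22, 2.22, 2.79, 3.14, 3.14, 3.14].

INTERFACE

Orientations are given as [roll, pitch, yaw] about the fixed x, y, z axes, in that order (R = Rz(yaw) Ry(pitch) Rx(roll)).
In Python, from cell import * gives the robot as it stands. The module is installed in compiled form; this text tells all that it offers.
- The arm moves only by the tool carry_out, never from a script. Its argument "moves" is a list of rows, each an object of numbers: "dx", "dy", "dz": the shift along the tool's x, y, z in m; "twist": the turn about the tool's z in degrees. A call has 1 to 5 rows; each row is the pose to reach, as a shift and turn from the pose commanded when the call began, along the tool's axes at that moment; what a row does not reach only later rows make up. A row lasts 1/10 s, in which the tool goes at most 50 mm and 8.59 degrees, less where a joint would pass 70% of its speed; a pose out of reach is approached as far as the arm can. A call with a gripper value outside its range is refused whole. "grip" is the finger opening in m, from 0 to 0.0951, set as the call begins (left out, the last holds). The fingers move at their own pace and stop on an object; the grip force is fixed at half the most. Time passes only in rows, so rows that repeat a pose let the fingers close. It gives the time, the measured TCP pose, the force and the opening at its end, in the units of the state.
- state(): the state, without advancing time (a new reading comes with each control period).
- read_camera(name): name is "scene" or "top"; returns (picture, depth): 384x512x3 uint8, red, green, blue; 384x512 float32, mm along the optical axis (not along the pixel's ray), 0 where there is no reading.
- camera_info(name): a dict with "mtx" (3x3 intrinsics, pixels), "R" (3x3) and "t" (3): a world point X has camera coordinates R X + t. Camera axes: x right, y down, z forward; pixel columns grow to the right and rows downward; lengths in mm; the calibration is good to about 2 mm. A picture is of the moment at which its call begins. camera_info takes no time and is no camera call.
- job_done(): hands the job in, once; it reports no verdict.
The state is a dict: "t": time; "joints": joint angles; "qvel": joint speeds; "tau": joint torques, N m; "eef_pos": TCP position; "tcp_rot": TCP orientation; "ft_force": force on the tool from outside, world axes, zero at the start; "moment": the same for the moment, N m; "opening": opening from 0.0 (shut) to 1.0 (fully open).
Only numpy, scipy, OpenCV 4.12 (cv2) and the standard library are available. Lean on these libraries where they do the work, as an engineer would, in place of code of your own. Each camera call takes 0.05 s, during which the arm holds its last target. There are 200 camera calls.

## Working session

There is one attempt and no reset: what is moved stays moved. The work goes in short steps, Python scripts to look and compute and a tool call to move; the robot and the scene stay as the last step left them, time stands still between calls to the robot, and variables do not carry over. Pictures are saved under pics/ and viewed, about 12 in all and at most 16, crops included, and the job is handed in when it is done.

Besides the shell and the picture viewer there is one more tool, called in YAML: its name, and indented under it one key for each argument. carry_out: Moves the arm, as the interface text tells. Its arguments: {"type":"object","properties":{"moves":{"type":"array","items":{"type":"object","properties":{"dx":{"type":"number"},"dy":{"type":"number"},"dz":{"type":"number"},"twist":{"type":"number"}}}},"grip":{"type":"number"}},"required":["moves"]}

```bash
mkdir -p pics; python3 - <<'E'
from cell import *
import cv2,numpy as np
for n in("scene","top"):
    p,d=read_camera(n); cv2.imwrite(f"pics/{n}0.png",p[:,:,::-1]); np.savez(f"{n}0.npz",p=p,d=d)
    print(n,camera_info(n))
print(state())
E
```

```text
scene {'mtx': array([[492.44105783,   0.        , 251.10493736],
       [  0.        , 492.44105783, 181.28961413],
       [  0.        ,   0.        ,   1.        ]]), 'R': array([[ 0.40404686,  0.91453734,  0.01917261],
       [ 0.68887477, -0.29042451, -0.66415748],
       [-0.60182862,  0.28155827, -0.74734681]]), 't': array([-178.07792175, -262.34545565, 1875.93180263])}
top {'mtx': array([[365.61020642,   0.        , 259.35002504],
       [  0.        , 365.61020642, 191.42938571],
       [  0.        ,   0.        ,   1.        ]]), 'R': array([[-0.03017315, -0.99944954, -0.0137913 ],
       [-0.99877567,  0.03068819, -0.03879938],
       [ 0.03920125,  0.01260372, -0.99915184]]), 't': array([ -10.1828441 ,  486.01849206, 1429.694078  ])}
{'t': 0.1, 'joints': array([-1.33260460e+00,  4.91494919e-01,  1.55937315e+00, -4.41471145e-05,
        1.09169497e+00, -1.05602372e-01]), 'qvel': array([-0.00057578, -0.002085  , -0.00125194,  0.00034825,  0.00184102,
        0.00083452]), 'tau': array([ 5.34384526e-03, -6.13621545e+01, -2.58604199e+01,  6.94777770e-02,
        4.69814998e-02, -4.01654722e-05]), 'eef_pos': array([ 210.62429411, -588.22080064,  214.12818336]), 'tcp_rot': array([-3.14062355e+00, -6.33458090e-05,  3.43814439e-01]), 'ft_force': array([-0.3753624 , -0.04369543, -0.06147307]), 'moment': array([-0.02900315, -0.01021677, -0.00391927]), 'opening': 0.9992917111114337}
```

View pics/scene0.png

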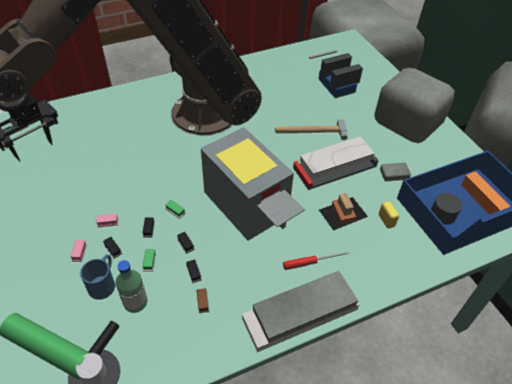

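View pics/top0.png

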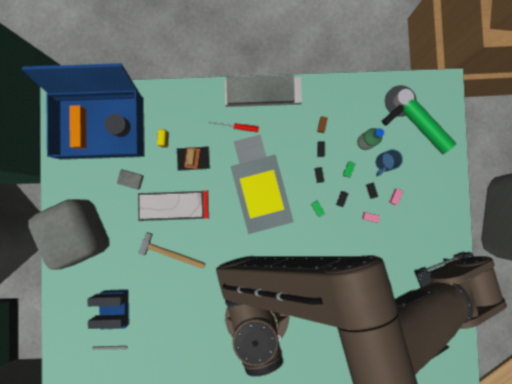

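Candidates for worn bricks in the top view are black at (321,149), (319,175), (342,199) and (372,190). The look-alikes are brown at (322,124) and pink at (397,197) and (371,217), and the fresh bricks are green at (349,169) and (317,208). The block is at (192,158) on its black rest, with the granite at (173,206) and its red stop on the right. The box is at (262,193), with its sill toward (249,149).

```bash
cat > h.py <<'E'
from cell import *
import cv2,numpy as np
def world(n,d):
    c=camera_info(n);K=c["mtx"];v,u=np.mgrid[:384,:512]
    P=np.stack([(u-K[0,2])/K[0,0]*d,(v-K[1,2])/K[1,1]*d,d],-1)
    return (P-c["t"])@c["R"]
def shot(n,name=None):
    p,d=read_camera(n)
    if name: cv2.imwrite(f"pics/{name}.png",p[:,:,::-1])
    return p,d,world(n,d)
def blobs(p,W,mask,zr=(5,80),mn=12):
    m=(mask&(W[...,2]>zr[0])&(W[...,2]<zr[1])).astype(np.uint8)
    k,l,s,c=cv2.connectedComponentsWithStats(m,connectivity=8)
    out=[]
    for i in range(1,k):
        if s[i,4]<mn: continue
        q=W[l==i]; q=q[q[:,2]>np.percentile(q[:,2],90)-9]
        r=cv2.minAreaRect(q[:,:2].astype(np.float32))
        (w,h),a=r[1],r[2]
        if w<h: a+=90; w,h=h,w
        out.append((c[i].round().astype(int),s[i,4],np.round(r[0],1),round(w),round(h),round((a+90)%180-90,1),np.median(q[:,2]).round(),p[l==i].mean(0).round()))
    return out
E
python3 - <<'E'
from h import *
for n in("top","scene"):
    z=np.load(n+"0.npz");p,d=z["p"],z["d"];W=world(n,d)
    print(n)
    inb=(W[...,0]>250)&(W[...,0]<1000)&(abs(W[...,1])<800)
    for b in blobs(p,W,inb,(8,300),15): print(*b)
a=cv2.imread("pics/top0.png");b=cv2.imread("pics/scene0.png")
A=cv2.resize(a[110:225,290:415],None,fx=5,fy=5,interpolation=2)
cv2.imwrite("pics/c1.png",A)
E
```

```text
top
[ 87 105] 6472 [918.4 600.4] 345 25 89.9 223.0 [43. 56. 73.]
[263  90] 2235 [878.8 -40.6] 260 104 -89.7 61.0 [109. 113. 108.]
[416 117] 1889 [ 735.1 -661.2] 290 62 38.2 70.0 [ 54. 124.  80.]
[322 124] 120 [ 742.3 -280. ] 61 28 -13.2 26.0 [107.  81.  54.]
[241 127] 200 [747.6  66.6] 193 23 79.9 24.0 [159.  71.  61.]
[ 94 135] 26 [729.1 628. ] 49 22 34.3 10.0 [ 34.  74. 128.]
[163 138] 200 [703.9 344.7] 62 31 -3.2 62.0 [150. 145.  31.]
[370 138] 421 [ 669.7 -447.7] 29 28 -65.8 191.0 [ 64. 100.  94.]
[260 186] 3955 [469.9 -34.8] 240 160 13.2 204.0 [148. 155.  84.]
[321 149] 118 [ 645.1 -270.2] 59 24 -2.3 27.0 [51. 60. 58.]
[192 158] 297 [624.7 234. ] 59 26 -8.6 67.0 [126.  90.  59.]
[388 161] 384 [ 588.1 -521.2] 77 74 -73.4 89.0 [49. 74. 88.]
[349 169] 127 [ 561.7 -377. ] 59 28 -24.2 27.0 [ 48. 155.  84.]
[319 175] 121 [ 543.4 -260.1] 59 28 6.8 27.0 [52. 62. 60.]
[130 179] 368 [549.5 481. ] 92 59 73.0 31.0 [102. 110. 104.]
[372 190] 126 [ 476.2 -463.5] 59 28 18.4 27.0 [49. 57. 56.]
[396 196] 131 [ 449.6 -555.8] 60 27 -24.7 26.0 [187. 118. 142.]
[173 205] 1962 [440.9 311.6] 235 90 -8
[... 1016 characters left out ...]
 114. 131.]
[148 227] 195 [ 451.9 -345.5] 63 28 -20.8 26.0 [47. 50. 50.]
[185 242] 203 [ 547.5 -260.4] 60 28 7.1 27.0 [47. 50. 50.]
[100 272] 1271 [ 590.5 -522.5] 83 76 -3.3 88.0 [43. 55. 63.]
[ 78 250] 230 [ 453.6 -555.2] 63 29 -24.6 26.0 [183. 121. 141.]
[149 260] 223 [ 565.7 -376.7] 60 29 -25.0 27.0 [ 84. 152.  98.]
[306 261] 361 [752.5  63.1] 186 28 80.4 24.0 [145.  73.  69.]
[131 288] 1124 [ 673.7 -447.7] 30 29 -43.1 190.0 [67. 87. 82.]
[194 270] 216 [ 650.6 -270.8] 64 28 -4.5 27.0 [49. 52. 52.]
[299 310] 4799 [881.6 -39.2] 263 104 -89.9 61.0 [119. 121. 116.]
[203 300] 234 [ 746.2 -279.4] 60 28 -14.0 26.0 [112.  82.  61.]
[ 66 351] 4192 [ 739.6 -665.2] 281 142 60.4 70.0 [ 83. 126.  93.]
```

View pics/c1.png

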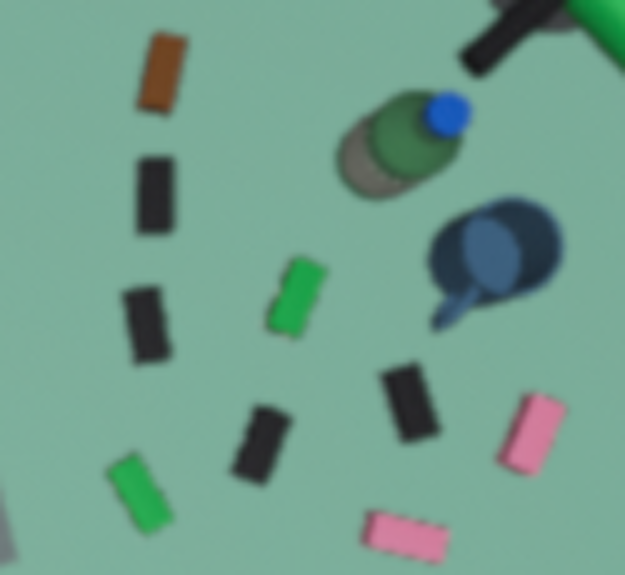

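The crop confirms four black worn bricks, plus 1 brown, 2 pink and 2 green to leave alone. Next I refine the rest, the sill and the missing view of D, and write a planner.

```bash
cat >> h.py <<'E'
def plan(wps,start=None):
    """wps: (x,y,z,yawdeg) world; prints tool-frame dx dy dz (m) twist(deg) per leg"""
    s=state()
    cur=start or (*s["eef_pos"],np.degrees(s["tcp_rot"][2]))
    for w in wps:
        a=np.radians(cur[3]);e=np.array(w[:3])-np.array(cur[:3])
        dx=e[0]*np.cos(a)+e[1]*np.sin(a); dy=e[0]*np.sin(a)-e[1]*np.cos(a)
        t=-((w[3]-cur[3]+180)%360-180)
        n=max(np.linalg.norm(e)/50,abs(t)/8.59)
        print(f"dx {dx/1000:.4f} dy {dy/1000:.4f} dz {-e[2]/1000:.4f} tw {t:.1f}  rows>={n:.1f}")
        cur=w
E
python3 - <<'E'
from h import *
for n in("top","scene"):
    z=np.load(n+"0.npz");p,d=z["p"],z["d"];W=world(n,d)
    X,Y,Z=W[...,0],W[...,1],W[...,2];v=p.max(2)
    print(n)
    near=(abs(X-627)<90)&(abs(Y-234)<90)
    print("rest");[print(*b) for b in blobs(p,W,near&((v<70)|(Z>12)),(-5,80),100)]
    m=near&(v<60)&(Z<12); q=W[m]; print(len(q), q[:,:2].min(0),q[:,:2].max(0), cv2.minAreaRect(q[:,:2].astype(np.float32)))
    print("sill");[print(*b) for b in blobs(p,W,(X>560)&(X<720)&(abs(Y)<120),(140,160),50)]
    print("boxtop");[print(*b) for b in blobs(p,W,(abs(X-471)<220)&(abs(Y+35)<170),(196,210),50)]
    print("stone");[print(*b) for b in blobs(p,W,(abs(X-443)<90)&(abs(Y-312)<170),(60,75),50)]
    r=(p[...,0]>120)&(p[...,1]<60)&(abs(X-443)<90);print("red",W[r&(Y>100)].mean(0))
z=np.load("scene0.npz");p,d=z["p"],z["d"];W=world("scene",d)
[print("D",*b) for b in blobs(p,W,(abs(W[...,0]-478)<45)&(abs(W[...,1]+463)<45),(8,40),20)]
print("plan D");plan([(478.5,-463.5,150,18.4),(478.5,-463.5,6,18.4)])
E
```

```text
top
rest
[193 158] 611 [625.1 233.9] 60 26 -8.6 67.0 [80. 63. 48.]
309 [584.740137   174.69769039] [669.28018406 295.1857895 ] ((627.059814453125, 235.43267822265625), (80.87716674804688, 120.96806335449219), 1.891857385635376)
sill
[250 149] 649 [633.9   3.5] 100 84 -76.6 151.0 [123. 131. 132.]
boxtop
[262 194] 3272 [469.9 -34.8] 240 160 13.2 204.0 [153. 160.  75.]
stone
[171 205] 1454 [440.9 311.6] 235 90 -89.5 67.0 [175. 172. 170.]
red [442.40693148 186.24280404  31.52493845]
scene
rest
[342 212] 923 [629.8 234.3] 63 26 -10.1 66.0 [80. 65. 54.]
445 [584.25695584 169.66822812] [675.23671075 300.46699899] ((628.0403442382812, 235.35479736328125), (89.7470703125, 128.5642547607422), 2.424588441848755)
sill
[278 206] 1147 [627.9 -15. ] 167 126 87.8 151.0 [127. 132. 131.]
boxtop
[235 111] 85 [259.6  19.3] 91 14 -88.1 205.0 [27. 26. 25.]
[247 162] 3411 [472.8 -35.5] 246 166 12.7 203.0 [166. 167. 119.]
stone
[337 155] 1406 [445.6 313.2] 241 97 90.0 67.0 [195. 192. 189.]
red [446.0186194  181.23041064  32.47879036]
D [112 247] 205 [ 480.6 -463.1] 64 28 15.1 26.0 [46. 48. 49.]
plan D
dx 0.2942 dy -0.0271 dz 0.0641 tw 1.3  rows>=6.0
dx 0.0000 dy 0.0000 dz 0.1440 tw -0.0  rows>=2.9
```

carry_out:
  moves:
    - {"dx": 0.05, "dy": -0.0045, "dz": 0}
    - {"dx": 0.1, "dy": -0.009, "dz": 0}
    - {"dx": 0.147, "dy": -0.0135, "dz": 0}
    - {"dx": 0.147, "dy": -0.0135, "dz": 0}
  grip: 0.055

```text
schema error: expected keys dx, dy, dz, twist
```

carry_out:
  moves:
    - {"dx": 0.045, "dy": -0.0045, "dz": 0.01}
    - {"dx": 0.095, "dy": -0.009, "dz": 0.02}
    - {"dx": 0.13, "dy": -0.0115, "dz": 0.04}
    - {"dx": 0.147, "dy": -0.0135, "dz": 0.064, "twist": 2.5}
    - {"dx": 0.147, "dy": -0.0135, "dz": 0.064, "twist": 2.5}

```text
schema error: expected keys dx, dy, dz, twist
```

```bash
cat > see.py <<'E'
from h import *
def bricks():
    for n in("top","scene"):
        p,d,W=shot(n);m=(W[...,0]>350)&(W[...,0]<750)&(W[...,1]<-150)&(W[...,1]>-620)&(p.max(2)<85)&(np.ptp(p.astype(int),axis=2)<25)
        for b in blobs(p,W,m,(8,35),30):print(n,*b)
if __name__=="__main__":
    bricks(); s=state();print(s["eef_pos"],np.degrees(s["tcp_rot"]),s["t"],s["joints"])
E
python3 see.py; python3 -c "
from h import *
plan([(479.5,-463.5,6,17.2)])"
```

```text
top [320 149] 86 [ 643.2 -268.4] 55 21 -2.5 27.0 [42. 45. 46.]
top [319 174] 93 [ 543.7 -259.1] 54 25 7.5 26.0 [45. 49. 50.]
top [372 190] 103 [ 476.3 -461.1] 54 26 11.7 27.0 [43. 47. 47.]
top [342 198] 96 [ 447.9 -344.1] 55 25 -23.7 27.0 [44. 48. 49.]
scene [148 227] 173 [ 452.5 -346.1] 60 28 -21.1 26.0 [40. 41. 42.]
scene [185 242] 184 [ 550.8 -261. ] 61 26 6.9 26.0 [42. 42. 43.]
scene [112 247] 190 [ 481.1 -464.7] 62 26 15.2 26.0 [41. 42. 43.]
scene [193 270] 198 [ 651.9 -272.3] 62 26 -1.9 27.0 [44. 45. 46.]
scene [ 96 275] 88 [ 559.5 -525.9] 50 15 -81.6 29.0 [34. 44. 52.]
scene [103 293] 129 [ 619.  -522.7] 66 21 -89.8 30.0 [34. 44. 52.]
scene [136 307] 91 [ 699.3 -451.1] 55 17 82.0 30.0 [54. 68. 58.]
[ 210.62944468 -588.31154949  214.29884371] [-1.79964263e+02 -3.38721435e-03  1.96961662e+01] 0.2 [-1.33264510e+00  4.91324054e-01  1.55918592e+00 -7.84493963e-06
  1.09170916e+00 -1.05608120e-01]
dx 0.2952 dy -0.0269 dz 0.2083 tw 2.5  rows>=7.2
```

carry_out:
  moves:
    - {"dx": 0.05, "dy": -0.0045, "dz": 0, "twist": 0}
    - {"dx": 0.1, "dy": -0.009, "dz": 0, "twist": 0}
    - {"dx": 0.147, "dy": -0.0135, "dz": 0, "twist": 0}
    - {"dx": 0.147, "dy": -0.0135, "dz": 0, "twist": 0}
  grip: 0.055

```text
t: 0.6
eef_pos: [348.7, -523.6, 214.5]
tcp_rot: [-3.141, -0.001, 0.348]
ft_force: [-0.1, 0.9, 1.0]
opening: 0.722
```

carry_out:
  moves:
    - {"dx": 0.045, "dy": -0.0045, "dz": 0.01, "twist": 0}
    - {"dx": 0.095, "dy": -0.009, "dz": 0.02, "twist": 0}
    - {"dx": 0.13, "dy": -0.0115, "dz": 0.04, "twist": 0}
    - {"dx": 0.148, "dy": -0.0135, "dz": 0.064, "twist": 4.5}
    - {"dx": 0.148, "dy": -0.0135, "dz": 0.064, "twist": 4.5}

```text
t: 1.1
eef_pos: [479.9, -461.5, 147.3]
tcp_rot: [-3.137, 0.002, 0.266]
ft_force: [0.2, 0.3, 1.0]
opening: 0.582
```

```bash
python3 -c "
from h import *
s=state();print(s['eef_pos'],np.degrees(s['tcp_rot']),s['t'])
plan([(479.3,-463.3,6,15.2)])"
```

```text
[ 479.92519115 -461.54105164  147.27935202] [-1.79732308e+02  1.22766162e-01  1.52438582e+01] 1.1
dx -0.0011 dy 0.0015 dz 0.1413 tw 0.0  rows>=2.8
```

carry_out:
  moves:
    - {"dx": -0.001, "dy": 0.001, "dz": 0.045, "twist": 0}
    - {"dx": -0.001, "dy": 0.001, "dz": 0.09, "twist": 0}
    - {"dx": -0.001, "dy": 0.001, "dz": 0.125, "twist": 0}
    - {"dx": -0.001, "dy": 0.001, "dz": 0.141, "twist": 0}
    - {"dx": -0.001, "dy": 0.001, "dz": 0.141, "twist": 0}

```text
t: 1.6
eef_pos: [477.4, -465.1, 8.5]
tcp_rot: [-3.139, 0.001, 0.265]
ft_force: [0.0, -0.1, 0.4]
opening: 0.58
```

carry_out:
  moves:
    - {"dx": 0, "dy": 0, "dz": 0, "twist": 0}
    - {"dx": 0, "dy": 0, "dz": 0, "twist": 0}
    - {"dx": 0, "dy": 0, "dz": 0, "twist": 0}
    - {"dx": 0, "dy": 0, "dz": 0, "twist": 0}
    - {"dx": 0, "dy": 0, "dz": 0, "twist": 0}
  grip: 0.0

```text
t: 2.1
eef_pos: [478.9, -465.0, 10.8]
tcp_rot: [3.14, -0.001, 0.265]
ft_force: [-1.2, 0.7, 7.2]
opening: 0.297
```

carry_out:
  moves:
    - {"dx": 0, "dy": 0, "dz": -0.02, "twist": 0}
    - {"dx": 0, "dy": 0, "dz": -0.07, "twist": 0}
    - {"dx": 0, "dy": 0, "dz": -0.12, "twist": 0}
    - {"dx": 0, "dy": 0, "dz": -0.17, "twist": 0}
    - {"dx": 0, "dy": 0, "dz": -0.22, "twist": 0}

```text
t: 2.6
eef_pos: [478.4, -464.4, 232.0]
tcp_rot: [3.141, -0.0, 0.265]
ft_force: [1.4, -0.5, -1.0]
opening: 0.29
```

```bash
python3 -c "
from h import *
P=lambda s:(500.5+s*.974,-28.3+s*.2267)
plan([(*P(140),225,13.1),(*P(140),156.5,13.1),(*P(140),200,13.1),(*P(190),200,13.1)])"
```

```text
dx 0.2757 dy -0.4099 dz 0.0070 tw 2.1  rows>=9.9
dx 0.0000 dy 0.0000 dz 0.0685 tw -0.0  rows>=1.4
dx 0.0000 dy 0.0000 dz -0.0435 tw -0.0  rows>=0.9
dx 0.0500 dy -0.0000 dz -0.0000 tw -0.0  rows>=1.0
```

carry_out:
  moves:
    - {"dx": 0.023, "dy": -0.034, "dz": 0, "twist": 0}
    - {"dx": 0.05, "dy": -0.0745, "dz": 0, "twist": 0}
    - {"dx": 0.0765, "dy": -0.1138, "dz": 0, "twist": 0}
    - {"dx": 0.103, "dy": -0.153, "dz": 0, "twist": 0}
    - {"dx": 0.1295, "dy": -0.1925, "dz": 0, "twist": 0}

```text
t: 3.1
eef_pos: [553.3, -243.2, 229.9]
tcp_rot: [3.141, -0.0, 0.265]
ft_force: [1.2, 0.1, -0.6]
opening: 0.289
```

carry_out:
  moves:
    - {"dx": 0.0265, "dy": -0.0395, "dz": 0, "twist": 0}
    - {"dx": 0.053, "dy": -0.079, "dz": 0, "twist": 0}
    - {"dx": 0.0795, "dy": -0.118, "dz": 0, "twist": 0}
    - {"dx": 0.106, "dy": -0.157, "dz": 0, "twist": 0}
    - {"dx": 0.128, "dy": -0.19, "dz": 0, "twist": 0}

```text
t: 3.6
eef_pos: [627.2, -25.6, 229.9]
tcp_rot: [3.142, -0.0, 0.266]
ft_force: [0.5, -0.4, -1.7]
opening: 0.289
```

carry_out:
  moves:
    - {"dx": 0.012, "dy": -0.018, "dz": 0, "twist": 0}
    - {"dx": 0.0182, "dy": -0.0274, "dz": 0.007, "twist": 2.1}
    - {"dx": 0.0182, "dy": -0.0274, "dz": 0.007, "twist": 2.1}
    - {"dx": 0.0182, "dy": -0.0274, "dz": 0.007, "twist": 2.1}
    - {"dx": 0.0182, "dy": -0.0274, "dz": 0.007, "twist": 2.1}

```text
t: 4.1
eef_pos: [637.1, 2.2, 223.0]
tcp_rot: [3.141, -0.0, 0.229]
ft_force: [-0.3, 0.7, -0.9]
opening: 0.294
```

```bash
python3 -c "
from h import *
P=lambda s:(500.5+s*.974,-28.3+s*.2267)
s=state();print(s['eef_pos'],np.degrees(s['tcp_rot']),s['t'],s['opening'])
plan([(*P(140),165,13.1)])
p,d,W=shot('scene');q=cv2.resize(p[120:280,140:360],None,fx=3.5,fy=3.5,interpolation=2);cv2.imwrite('pics/s1.png',q[:,:,::-1])"
```

```text
[637.09260967   2.19632077 222.97714221] [ 1.79982989e+02 -1.15362778e-02  1.30964931e+01] 4.1 0.2935941067117088
dx 0.0001 dy -0.0013 dz 0.0580 tw -0.0  rows>=1.2
```

View pics/s1.png

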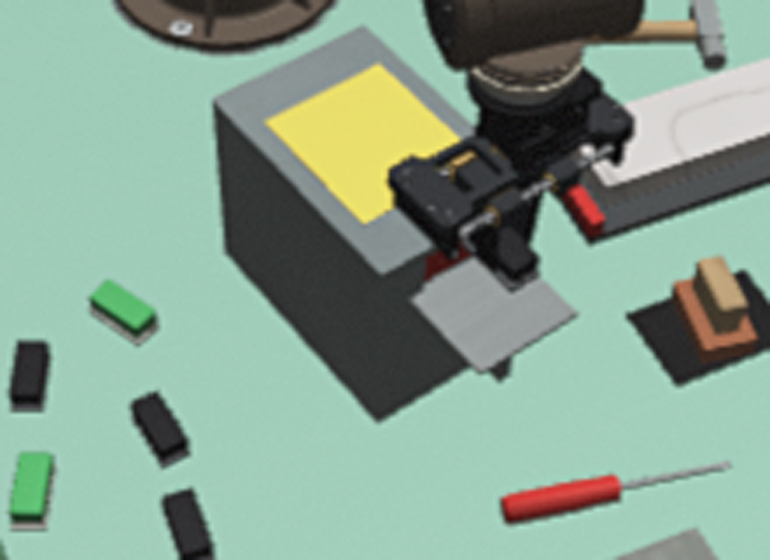

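carry_out:
  moves:
    - {"dx": 0, "dy": -0.001, "dz": 0.025, "twist": 0}
    - {"dx": 0, "dy": -0.001, "dz": 0.045, "twist": 0}
    - {"dx": 0, "dy": -0.001, "dz": 0.057, "twist": 0}
    - {"dx": 0, "dy": -0.001, "dz": 0.06, "twist": 0}
    - {"dx": 0, "dy": -0.001, "dz": 0.06, "twist": 0}

```text
t: 4.65
eef_pos: [637.1, 3.7, 162.8]
tcp_rot: [3.141, -0.0, 0.228]
ft_force: [0.6, 1.1, 0.2]
opening: 0.291
```

carry_out:
  moves:
    - {"dx": 0, "dy": 0, "dz": 0.001, "twist": 0}
    - {"dx": 0, "dy": 0, "dz": 0.002, "twist": 0}
    - {"dx": 0, "dy": 0, "dz": 0.002, "twist": 0}

```text
t: 4.95
eef_pos: [637.1, 4.0, 161.1]
tcp_rot: [3.141, -0.001, 0.229]
ft_force: [0.3, -0.1, -0.3]
opening: 0.295
```

carry_out:
  moves:
    - {"dx": 0, "dy": 0, "dz": 0.001, "twist": 0}
    - {"dx": 0, "dy": 0, "dz": 0.0015, "twist": 0}
    - {"dx": 0, "dy": 0, "dz": 0.0015, "twist": 0}

```text
t: 5.25
eef_pos: [637.4, 4.0, 160.8]
tcp_rot: [3.141, -0.002, 0.229]
ft_force: [-2.4, 0.9, 10.5]
opening: 0.289
```

carry_out:
  moves:
    - {"dx": 0, "dy": 0, "dz": 0.001, "twist": 0}
    - {"dx": 0, "dy": 0, "dz": 0.001, "twist": 0}
    - {"dx": 0, "dy": 0, "dz": 0.001, "twist": 0}

```text
t: 5.55
eef_pos: [637.7, 3.9, 160.8]
tcp_rot: [3.14, -0.003, 0.229]
ft_force: [-4.8, 0.7, 16.9]
opening: 0.289
```

carry_out:
  moves:
    - {"dx": 0, "dy": 0, "dz": -0.0025, "twist": 0}
    - {"dx": 0, "dy": 0, "dz": -0.0025, "twist": 0}

```text
t: 5.75
eef_pos: [637.2, 4.0, 161.1]
tcp_rot: [3.141, -0.001, 0.229]
ft_force: [0.5, 0.9, -1.8]
opening: 0.295
```

carry_out:
  moves:
    - {"dx": 0, "dy": 0, "dz": 0, "twist": 0}
    - {"dx": 0, "dy": 0, "dz": 0, "twist": 0}
    - {"dx": 0, "dy": 0, "dz": -0.01, "twist": 0}
    - {"dx": 0, "dy": 0, "dz": -0.05, "twist": 0}
    - {"dx": 0, "dy": 0, "dz": -0.05, "twist": 0}
  grip: 0.055

```text
t: 6.25
eef_pos: [638.9, 3.9, 215.8]
tcp_rot: [3.139, -0.007, 0.229]
ft_force: [0.7, -0.5, -0.4]
opening: 0.576
```

carry_out:
  moves:
    - {"dx": 0.025, "dy": 0, "dz": 0, "twist": 0}
    - {"dx": 0.052, "dy": 0, "dz": 0, "twist": 0}
    - {"dx": 0.052, "dy": 0, "dz": 0, "twist": 0}
    - {"dx": 0.052, "dy": 0, "dz": 0, "twist": 0}
  grip: 0.012

```text
t: 6.65
eef_pos: [687.4, 15.9, 210.3]
tcp_rot: [-3.142, 0.001, 0.229]
ft_force: [-0.3, -1.0, -0.3]
opening: 0.299
```

```bash
cat > sill.py <<'E'
from h import *
P=lambda s:(500.5+s*.974,-28.3+s*.2267)
s=state();print(s['eef_pos'],np.degrees(s['tcp_rot']),s['t'],s['opening'])
for n in("top","scene"):
    p,d,W=shot(n);X,Y,Z=W[...,0],W[...,1],W[...,2]
    L=(X-500.5)*.974+(Y+28.3)*.2267; C=-(X-500.5)*.2267+(Y+28.3)*.974
    m=(p.max(2)<70)&(L>80)&(L<200)&(abs(C)<50)&(Z>158)&(Z<182)
    print(n,m.sum(),np.percentile(L[m],[2,98]) if m.any() else '',np.percentile(C[m],[2,98]) if m.any() else '')
    for b in blobs(p,W,m,(150,185),20):print(*b)
plan([(*P(190),162,13.1),(*P(101.5),162,13.1)])
E
python3 sill.py
```

```text
[687.41597178  15.88095712 210.2814028 ] [-1.79995673e+02  3.90402330e-02  1.31153995e+01] 6.65 0.2990317823255883
top 0  
scene 118 [ 84.17252812 173.27280395] [-48.7940235    7.16760373]
[261 197] 42 [594.1 -39.6] 35 7 -65.1 177.0 [57. 36. 35.]
[285 209] 76 [660.7   8.3] 31 18 -59.4 176.0 [38. 38. 40.]
dx -0.0016 dy 0.0006 dz 0.0486 tw -0.0  rows>=1.0
dx -0.0885 dy 0.0000 dz -0.0000 tw -0.0  rows>=1.8
```

carry_out:
  moves:
    - {"dx": 0.002, "dy": 0, "dz": 0, "twist": 0}
    - {"dx": 0.002, "dy": 0, "dz": 0, "twist": 0}
    - {"dx": 0.002, "dy": 0, "dz": 0.02, "twist": 0}
    - {"dx": 0.002, "dy": 0.0005, "dz": 0.048, "twist": 0}
    - {"dx": 0.002, "dy": 0.0005, "dz": 0.048, "twist": 0}

```text
t: 7.25
eef_pos: [688.0, 15.7, 159.5]
tcp_rot: [-3.14, 0.005, 0.228]
ft_force: [-1.1, -0.4, 0.1]
opening: 0.129
```

carry_out:
  moves:
    - {"dx": -0.01, "dy": 0, "dz": 0, "twist": 0}
    - {"dx": -0.02, "dy": 0, "dz": 0, "twist": 0}
    - {"dx": -0.03, "dy": 0, "dz": 0, "twist": 0}
    - {"dx": -0.04, "dy": 0, "dz": 0, "twist": 0}
    - {"dx": -0.05, "dy": 0, "dz": 0, "twist": 0}

```text
t: 7.75
eef_pos: [640.7, 4.2, 163.7]
tcp_rot: [3.141, -0.002, 0.228]
ft_force: [3.1, 0.4, 1.4]
opening: 0.127
```

carry_out:
  moves:
    - {"dx": -0.01, "dy": 0, "dz": 0, "twist": 0}
    - {"dx": -0.02, "dy": 0, "dz": 0, "twist": 0}
    - {"dx": -0.03, "dy": 0, "dz": 0, "twist": 0}
    - {"dx": -0.036, "dy": 0, "dz": 0, "twist": 0}
    - {"dx": -0.036, "dy": 0, "dz": 0, "twist": 0}

```text
t: 8.25
eef_pos: [605.0, -3.9, 162.5]
tcp_rot: [-3.141, 0.001, 0.228]
ft_force: [-0.5, 0.5, 0.1]
opening: 0.126
```

```bash
python3 sill.py; python3 -c "
from h import *
p,d,W=shot('scene');q=cv2.resize(p[140:260,180:330],None,fx=5,fy=5,interpolation=2);cv2.imwrite('pics/s2.png',q[:,:,::-1])"
```

```text
[605.00304096  -3.90014191 162.51738276] [-1.79988828e+02  5.90939255e-02  1.30859236e+01] 8.25 0.12550858826982442
top 0  
scene 57 [ 83.64854025 121.46218266] [-48.53595345  48.841838  ]
[269 197] 29 [612.6 -15.4] 16 3 17.2 178.0 [44. 24. 24.]
dx 0.0817 dy -0.0001 dz 0.0006 tw -0.0  rows>=1.6
dx -0.0885 dy 0.0000 dz -0.0000 tw -0.0  rows>=1.8
```

View pics/s2.png

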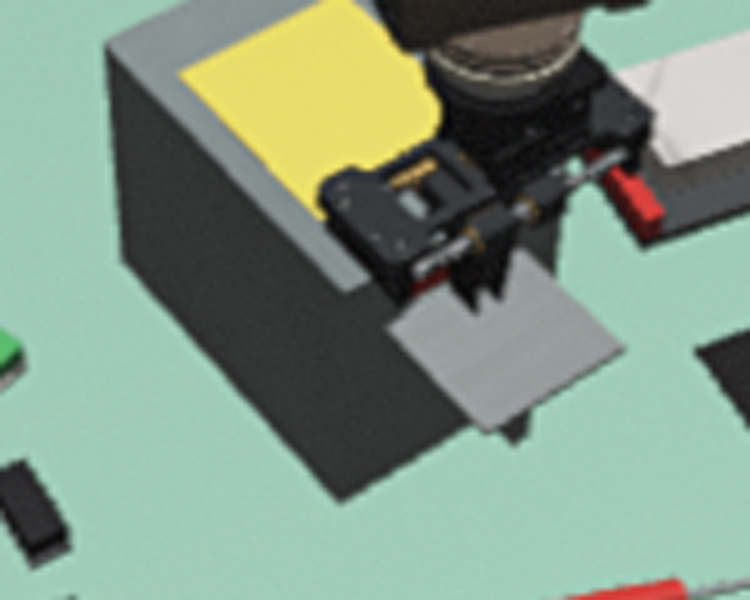

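carry_out:
  moves:
    - {"dx": 0.03, "dy": 0, "dz": 0, "twist": 0}
    - {"dx": 0.05, "dy": 0, "dz": -0.03, "twist": 0}
    - {"dx": 0.05, "dy": 0, "dz": -0.075, "twist": 0}
    - {"dx": 0.05, "dy": 0.04, "dz": -0.075, "twist": 0}
    - {"dx": 0.04, "dy": 0.085, "dz": -0.075, "twist": 0}
  grip: 0.055

```text
t: 8.9
eef_pos: [665.5, -77.0, 238.8]
tcp_rot: [3.14, -0.002, 0.232]
ft_force: [-0.2, -0.9, -0.6]
opening: 0.492
```

```bash
python3 sill.py; python3 see.py; python3 -c "
from h import *
plan([(546.5,-260.2,150,7),(546.5,-260.2,10.8,7)])
p,d,W=shot('scene');q=cv2.resize(p[140:260,180:330],None,fx=5,fy=5,interpolation=2);cv2.imwrite('pics/s3.png',q[:,:,::-1])"
```

```text
[665.50882904 -76.99659661 238.84468999] [ 1.79937001e+02 -1.40710127e-01  1.32840665e+01] 8.9 0.4924189939772355
top 0  
scene 73 [82.96426195 93.60391986] [-47.94698178  46.92512309]
[279 188] 42 [579.2  22.9] 35 5 89.7 172.0 [57. 37. 36.]
[261 198] 31 [594.7 -39.5] 28 5 -58.9 177.0 [55. 39. 38.]
dx 0.0421 dy -0.0895 dz 0.0753 tw -0.2  rows>=2.5
dx -0.0885 dy 0.0000 dz -0.0000 tw -0.0  rows>=1.8
top [321 149] 83 [ 644.7 -268.7] 52 20 -2.7 27.0 [44. 46. 48.]
top [319 174] 94 [ 543.7 -259.3] 54 25 7.4 26.0 [48. 52. 53.]
top [342 199] 93 [ 447.1 -343.9] 54 24 -23.3 27.0 [47. 51. 51.]
scene [148 227] 172 [ 452.9 -346.5] 62 28 -21.5 26.0 [43. 44. 45.]
scene [185 242] 178 [ 549.2 -261.8] 62 27 6.1 26.0 [43. 43. 45.]
scene [193 271] 190 [ 650.7 -272.4] 61 25 -2.6 26.0 [45. 46. 47.]
scene [ 96 275] 83 [ 561.2 -525.4] 48 13 -84.8 28.0 [36. 46. 55.]
scene [102 293] 130 [ 619.2 -527.8] 66 23 79.7 30.0 [36. 47. 55.]
scene [136 308] 84 [ 697.5 -449.1] 58 18 86.8 30.0 [56. 71. 60.]
[664.21651884 -78.20072064 237.19801895] [-1.79978523e+02  2.69757477e-02  1.29962482e+01] 9.1 [-2.15944461e-01  5.36237144e-01  1.41345857e+00  1.47401161e-04
  1.19248296e+00  1.12797015e+00]
dx -0.1556 dy 0.1509 dz 0.0872 tw 6.0  rows>=4.7
dx 0.0000 dy 0.0000 dz 0.1392 tw 0.0  rows>=2.8
```

View pics/s3.png

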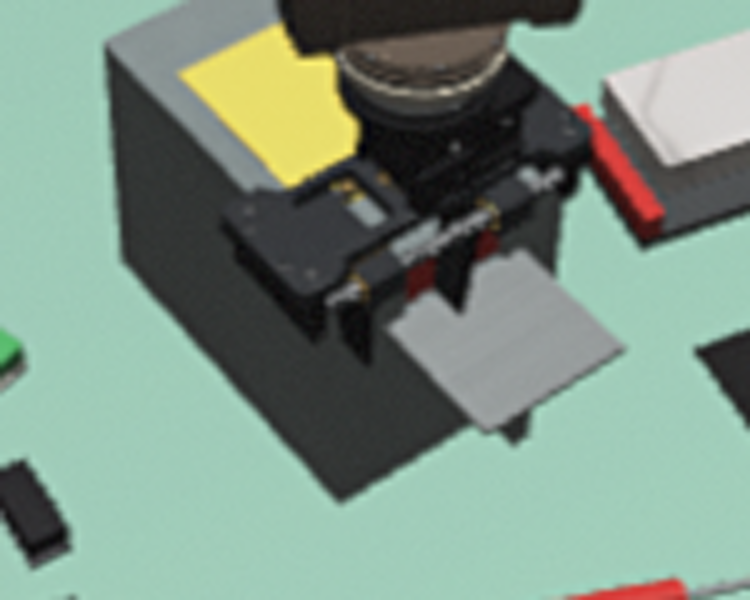

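carry_out:
  moves:
    - {"dx": -0.033, "dy": 0.032, "dz": 0.01, "twist": 1}
    - {"dx": -0.066, "dy": 0.064, "dz": 0.03, "twist": 3}
    - {"dx": -0.099, "dy": 0.096, "dz": 0.05, "twist": 5}
    - {"dx": -0.13, "dy": 0.126, "dz": 0.07, "twist": 6}
    - {"dx": -0.1556, "dy": 0.151, "dz": 0.0872, "twist": 6}
  grip: 0.055

```text
t: 9.65
eef_pos: [545.9, -260.0, 149.6]
tcp_rot: [-3.141, 0.0, 0.124]
ft_force: [0.9, 0.2, -0.1]
opening: 0.579
```

carry_out:
  moves:
    - {"dx": 0, "dy": 0, "dz": 0, "twist": 0}
    - {"dx": 0, "dy": 0, "dz": 0, "twist": 0}

```text
t: 9.85
eef_pos: [547.1, -259.2, 150.4]
tcp_rot: [-3.141, 0.0, 0.124]
ft_force: [1.1, 0.6, -0.3]
opening: 0.576
```

```bash
python3 -c "
from h import *
P=lambda s:(500.5+s*.974,-28.3+s*.2267)
s=state();print(s['eef_pos'],np.degrees(s['tcp_rot']),s['t'],s['opening'])
b=(546.5,-260.4)
plan([(*b,11,7),(*b,230,7),(*P(140),225,13.1),(*P(140),161.5,13.1),(*P(140),210,13.1),(*P(192),210,13.1),(*P(192),162,13.1),(*P(105),162,13.1)])"
```

```text
[ 547.10872875 -259.21752124  150.3785084 ] [-1.79975725e+02  1.02638019e-02  7.08211698e+00] 9.85 0.5762597706381691
dx -0.0007 dy 0.0011 dz 0.1394 tw 0.1  rows>=2.8
dx 0.0000 dy 0.0000 dz -0.2190 tw 0.0  rows>=4.4
dx 0.1218 dy -0.2509 dz 0.0050 tw -6.1  rows>=5.6
dx 0.0000 dy 0.0000 dz 0.0635 tw -0.0  rows>=1.3
dx 0.0000 dy 0.0000 dz -0.0485 tw -0.0  rows>=1.0
dx 0.0520 dy -0.0000 dz -0.0000 tw -0.0  rows>=1.0
dx 0.0000 dy 0.0000 dz 0.0480 tw -0.0  rows>=1.0
dx -0.0870 dy 0.0000 dz -0.0000 tw -0.0  rows>=1.7
```

carry_out:
  moves:
    - {"dx": -0.0005, "dy": 0.001, "dz": 0.04, "twist": 0}
    - {"dx": -0.0005, "dy": 0.001, "dz": 0.08, "twist": 0}
    - {"dx": -0.0005, "dy": 0.001, "dz": 0.12, "twist": 0}
    - {"dx": -0.0005, "dy": 0.001, "dz": 0.1385, "twist": 0}
    - {"dx": -0.0005, "dy": 0.001, "dz": 0.1385, "twist": 0}

```text
t: 10.35
eef_pos: [546.7, -258.6, 10.0]
tcp_rot: [-3.139, 0.003, 0.126]
ft_force: [-0.2, 0.0, 0.7]
opening: 0.577
```

carry_out:
  moves:
    - {"dx": 0, "dy": 0, "dz": 0, "twist": 0}
    - {"dx": 0, "dy": 0, "dz": 0, "twist": 0}
    - {"dx": 0, "dy": 0, "dz": 0, "twist": 0}
    - {"dx": 0, "dy": 0, "dz": 0, "twist": 0}
    - {"dx": 0, "dy": 0, "dz": 0, "twist": 0}
  grip: 0.0

```text
t: 10.85
eef_pos: [546.9, -261.0, 13.0]
tcp_rot: [3.141, -0.001, 0.124]
ft_force: [-0.1, 2.2, 6.9]
opening: 0.292
```

carry_out:
  moves:
    - {"dx": 0, "dy": 0, "dz": -0.02, "twist": 0}
    - {"dx": 0, "dy": 0, "dz": -0.07, "twist": 0}
    - {"dx": 0, "dy": 0, "dz": -0.12, "twist": 0}
    - {"dx": 0, "dy": 0, "dz": -0.17, "twist": 0}
    - {"dx": 0, "dy": 0, "dz": -0.219, "twist": 0}

```text
t: 11.35
eef_pos: [546.0, -260.7, 233.4]
tcp_rot: [3.141, -0.0, 0.124]
ft_force: [1.0, -0.6, -2.2]
opening: 0.285
```

carry_out:
  moves:
    - {"dx": 0.015, "dy": -0.03, "dz": 0, "twist": 0}
    - {"dx": 0.035, "dy": -0.072, "dz": 0, "twist": 0}
    - {"dx": 0.055, "dy": -0.113, "dz": 0, "twist": 0}
    - {"dx": 0.075, "dy": -0.154, "dz": 0, "twist": 0}
    - {"dx": 0.095, "dy": -0.1955, "dz": 0, "twist": 0}

```text
t: 11.85
eef_pos: [616.7, -53.5, 231.2]
tcp_rot: [3.141, -0.0, 0.123]
ft_force: [-0.1, -0.8, -0.6]
opening: 0.292
```

carry_out:
  moves:
    - {"dx": 0.015, "dy": -0.031, "dz": 0, "twist": -3}
    - {"dx": 0.0268, "dy": -0.0554, "dz": 0.005, "twist": -6.1}
    - {"dx": 0.0268, "dy": -0.0554, "dz": 0.005, "twist": -6.1}
    - {"dx": 0.0268, "dy": -0.0554, "dz": 0.005, "twist": -6.1}
    - {"dx": 0.0268, "dy": -0.0554, "dz": 0.005, "twist": -6.1}

```text
t: 12.35
eef_pos: [636.1, 2.3, 226.1]
tcp_rot: [3.141, 0.0, 0.229]
ft_force: [0.1, 0.1, -1.1]
opening: 0.292
```

```bash
python3 -c "
from h import *
P=lambda s:(500.5+s*.974,-28.3+s*.2267)
s=state();print(s['eef_pos'],np.degrees(s['tcp_rot']),s['t'],s['opening'])
plan([(*P(140),161.5,13.1)])"
```

```text
[636.084093     2.26959234 226.09488305] [1.79983638e+02 3.79680048e-03 1.31157775e+01] 12.35 0.29196149459005993
dx 0.0010 dy -0.0010 dz 0.0646 tw 0.0  rows>=1.3
```

carry_out:
  moves:
    - {"dx": 0.001, "dy": -0.001, "dz": 0.025, "twist": 0}
    - {"dx": 0.001, "dy": -0.001, "dz": 0.045, "twist": 0}
    - {"dx": 0.001, "dy": -0.001, "dz": 0.058, "twist": 0}
    - {"dx": 0.001, "dy": -0.001, "dz": 0.063, "twist": 0}
    - {"dx": 0.001, "dy": -0.001, "dz": 0.063, "twist": 0}

```text
t: 12.85
eef_pos: [637.3, 3.6, 163.5]
tcp_rot: [3.141, -0.001, 0.229]
ft_force: [0.4, -0.2, -0.7]
opening: 0.293
```

carry_out:
  moves:
    - {"dx": 0, "dy": 0, "dz": 0.0, "twist": 0}
    - {"dx": 0, "dy": 0, "dz": 0.0, "twist": 0}

```text
t: 13.05
eef_pos: [637.2, 4.1, 163.4]
tcp_rot: [3.141, -0.001, 0.23]
ft_force: [-0.4, 0.2, -1.6]
opening: 0.29
```

Now release, back off and push.

carry_out:
  moves:
    - {"dx": 0, "dy": 0, "dz": 0, "twist": 0}
    - {"dx": 0, "dy": 0, "dz": 0, "twist": 0}
    - {"dx": 0, "dy": 0, "dz": -0.01, "twist": 0}
    - {"dx": 0, "dy": 0, "dz": -0.047, "twist": 0}
    - {"dx": 0, "dy": 0, "dz": -0.047, "twist": 0}
  grip: 0.055

```text
t: 13.55
eef_pos: [638.9, 4.3, 215.0]
tcp_rot: [3.139, -0.007, 0.23]
ft_force: [0.4, -0.0, 0.7]
opening: 0.575
```

carry_out:
  moves:
    - {"dx": 0.025, "dy": 0, "dz": 0, "twist": 0}
    - {"dx": 0.053, "dy": 0, "dz": 0, "twist": 0}
    - {"dx": 0.053, "dy": 0, "dz": 0, "twist": 0}
    - {"dx": 0.053, "dy": 0, "dz": 0, "twist": 0}
    - {"dx": 0.053, "dy": 0, "dz": 0, "twist": 0}
  grip: 0.012

```text
t: 14.05
eef_pos: [688.0, 16.4, 210.0]
tcp_rot: [-3.142, 0.001, 0.23]
ft_force: [-0.4, -0.8, 0.2]
opening: 0.214
```

```bash
python3 sill.py
```

```text
[687.95355783  16.41567375 209.97621846] [-1.79998754e+02  2.94179043e-02  1.31987472e+01] 14.05 0.21383934270014218
top 0  
scene 115 [ 83.27173377 171.97568493] [-47.76759848  38.77558284]
[261 197] 43 [593.8 -39.6] 34 6 -60.6 178.0 [58. 37. 36.]
[286 209] 68 [660.8   8.8] 30 17 -51.9 176.0 [38. 38. 39.]
dx -0.0028 dy 0.0009 dz 0.0482 tw 0.1  rows>=1.0
dx -0.0885 dy 0.0000 dz -0.0000 tw -0.0  rows>=1.8
```

carry_out:
  moves:
    - {"dx": 0.002, "dy": 0, "dz": 0, "twist": 0}
    - {"dx": 0.002, "dy": 0, "dz": 0.02, "twist": 0}
    - {"dx": 0.002, "dy": 0.001, "dz": 0.048, "twist": 0}
    - {"dx": 0.002, "dy": 0.001, "dz": 0.048, "twist": 0}

```text
t: 14.55
eef_pos: [689.3, 15.9, 158.8]
tcp_rot: [-3.14, 0.005, 0.23]
ft_force: [-0.4, -0.3, -0.4]
opening: 0.124
```

carry_out:
  moves:
    - {"dx": -0.01, "dy": 0, "dz": 0, "twist": 0}
    - {"dx": -0.02, "dy": 0, "dz": 0, "twist": 0}
    - {"dx": -0.03, "dy": 0, "dz": 0, "twist": 0}
    - {"dx": -0.04, "dy": 0, "dz": 0, "twist": 0}
    - {"dx": -0.05, "dy": 0, "dz": 0, "twist": 0}

```text
t: 15.05
eef_pos: [641.8, 4.3, 163.0]
tcp_rot: [3.141, -0.002, 0.23]
ft_force: [3.0, 0.4, 2.4]
opening: 0.127
```

carry_out:
  moves:
    - {"dx": -0.01, "dy": 0, "dz": 0, "twist": 0}
    - {"dx": -0.02, "dy": 0, "dz": 0, "twist": 0}
    - {"dx": -0.03, "dy": 0, "dz": 0, "twist": 0}
    - {"dx": -0.037, "dy": 0, "dz": 0, "twist": 0}
    - {"dx": -0.037, "dy": 0, "dz": 0, "twist": 0}

```text
t: 15.55
eef_pos: [605.1, -4.1, 161.8]
tcp_rot: [-3.141, 0.001, 0.23]
ft_force: [0.2, 0.7, 0.2]
opening: 0.124
```

carry_out:
  moves:
    - {"dx": 0.03, "dy": 0, "dz": 0, "twist": 0}
    - {"dx": 0.05, "dy": 0, "dz": -0.03, "twist": 0}
    - {"dx": 0.05, "dy": 0, "dz": -0.075, "twist": 0}
    - {"dx": 0.05, "dy": 0.04, "dz": -0.075, "twist": 0}
    - {"dx": 0.04, "dy": 0.085, "dz": -0.075, "twist": 0}
  grip: 0.055

```text
t: 16.05
eef_pos: [665.7, -77.1, 238.1]
tcp_rot: [3.141, -0.002, 0.233]
ft_force: [1.6, 0.2, -0.2]
opening: 0.489
```

```bash
python3 sill.py; python3 see.py; python3 -c "
from h import *
plan([(449.8,-345.3,150,-22),(647.5,-270.5,150,-2.7)])"
```

```text
[665.65902733 -77.10122456 238.06762019] [ 1.79944189e+02 -1.23275004e-01  1.33782876e+01] 16.05 0.48926432550121035
top 0  
scene 67 [82.75089185 93.80691781] [-49.46726408  48.15997135]
[279 188] 36 [579.7  22.5] 37 5 -84.7 169.0 [56. 38. 37.]
[260 198] 31 [594.8 -40.9] 32 5 -61.9 174.0 [54. 40. 39.]
dx 0.0422 dy -0.0896 dz 0.0746 tw -0.1  rows>=2.5
dx -0.0885 dy 0.0000 dz -0.0000 tw -0.0  rows>=1.8
top [320 148] 84 [ 644.8 -268.6] 52 20 -1.9 27.0 [44. 47. 48.]
top [342 199] 94 [ 446.9 -344.2] 54 24 -23.9 27.0 [47. 50. 51.]
scene [148 227] 173 [ 454.5 -346.5] 62 27 -23.5 27.0 [43. 44. 45.]
scene [193 270] 189 [ 650.9 -272.7] 60 25 -3.2 26.0 [45. 46. 47.]
scene [ 96 275] 85 [ 561.1 -525. ] 49 13 -83.6 29.0 [35. 46. 54.]
scene [102 294] 127 [ 619.5 -528. ] 66 23 78.6 28.0 [36. 47. 55.]
scene [136 308] 89 [ 699.8 -450.3] 54 18 84.9 30.0 [57. 72. 61.]
[664.39351488 -78.27266178 236.44301384] [-1.79973294e+02  4.22168682e-02  1.30972324e+01] 16.25 [-2.15979545e-01  5.37232511e-01  1.41371092e+00  1.11865146e-04
  1.19151488e+00  1.12618566e+00]
dx -0.2695 dy 0.2115 dz 0.0864 tw 35.1  rows>=7.1
dx 0.1553 dy -0.1434 dz -0.0000 tw -19.3  rows>=4.2
```

```bash
python3 -c "
from h import *
P=lambda s:(500.5+s*.974,-28.3+s*.2267)
a=(647.8,-270.6)
plan([(*a,150,-2.8),(*a,11,-2.8),(*a,230,-2.8),(*P(140),225,13.1)])"
```

```text
dx -0.0597 dy 0.1836 dz 0.0864 tw 15.9  rows>=4.2
dx 0.0000 dy -0.0000 dz 0.1390 tw -0.0  rows>=2.8
dx 0.0000 dy -0.0000 dz -0.2190 tw -0.0  rows>=4.4
dx -0.0243 dy -0.2732 dz 0.0050 tw -15.9  rows>=5.5
```

carry_out:
  moves:
    - {"dx": -0.013, "dy": 0.04, "dz": 0.015, "twist": 4}
    - {"dx": -0.028, "dy": 0.085, "dz": 0.035, "twist": 8}
    - {"dx": -0.042, "dy": 0.13, "dz": 0.06, "twist": 15.9}
    - {"dx": -0.0597, "dy": 0.1836, "dz": 0.0864, "twist": 15.9}
    - {"dx": -0.0597, "dy": 0.1836, "dz": 0.0864, "twist": 15.9}

```text
t: 16.75
eef_pos: [647.2, -272.0, 147.7]
tcp_rot: [-3.141, 0.003, -0.049]
ft_force: [-0.1, 0.3, -0.4]
opening: 0.58
```

carry_out:
  moves:
    - {"dx": 0, "dy": 0, "dz": 0.04, "twist": 0}
    - {"dx": 0, "dy": 0, "dz": 0.08, "twist": 0}
    - {"dx": 0, "dy": 0, "dz": 0.12, "twist": 0}
    - {"dx": 0, "dy": 0, "dz": 0.138, "twist": 0}
    - {"dx": 0, "dy": 0, "dz": 0.138, "twist": 0}

```text
t: 17.25
eef_pos: [647.5, -267.6, 9.7]
tcp_rot: [-3.139, 0.004, -0.046]
ft_force: [0.2, 0.7, -0.3]
opening: 0.577
```

carry_out:
  moves:
    - {"dx": 0, "dy": 0, "dz": 0, "twist": 0}
    - {"dx": 0, "dy": 0, "dz": 0, "twist": 0}
    - {"dx": 0, "dy": 0, "dz": 0, "twist": 0}
    - {"dx": 0, "dy": 0, "dz": 0, "twist": 0}
    - {"dx": 0, "dy": 0, "dz": 0, "twist": 0}
  grip: 0.0

```text
t: 17.75
eef_pos: [648.8, -270.1, 13.8]
tcp_rot: [3.141, -0.002, -0.047]
ft_force: [-1.2, 1.5, 6.8]
opening: 0.291
```

carry_out:
  moves:
    - {"dx": 0, "dy": 0, "dz": -0.02, "twist": 0}
    - {"dx": 0, "dy": 0, "dz": -0.07, "twist": 0}
    - {"dx": 0, "dy": 0, "dz": -0.12, "twist": 0}
    - {"dx": 0, "dy": 0, "dz": -0.17, "twist": 0}
    - {"dx": 0, "dy": 0, "dz": -0.219, "twist": 0}

```text
t: 18.25
eef_pos: [647.9, -269.8, 233.9]
tcp_rot: [3.142, -0.0, -0.047]
ft_force: [-0.3, -0.9, -0.9]
opening: 0.289
```

carry_out:
  moves:
    - {"dx": -0.003, "dy": -0.035, "dz": 0, "twist": 0}
    - {"dx": -0.007, "dy": -0.08, "dz": 0, "twist": 0}
    - {"dx": -0.011, "dy": -0.125, "dz": 0, "twist": 0}
    - {"dx": -0.015, "dy": -0.17, "dz": 0, "twist": 0}
    - {"dx": -0.018, "dy": -0.205, "dz": 0, "twist": 0}

```text
t: 18.75
eef_pos: [639.4, -61.9, 231.7]
tcp_rot: [-3.141, 0.0, -0.047]
ft_force: [0.6, -0.1, -1.4]
opening: 0.289
```

carry_out:
  moves:
    - {"dx": -0.003, "dy": -0.034, "dz": 0, "twist": -8}
    - {"dx": -0.0063, "dy": -0.0682, "dz": 0.005, "twist": -15.9}
    - {"dx": -0.0063, "dy": -0.0682, "dz": 0.005, "twist": -15.9}
    - {"dx": -0.0063, "dy": -0.0682, "dz": 0.005, "twist": -15.9}
    - {"dx": -0.0063, "dy": -0.0682, "dz": 0.005, "twist": -15.9}

```text
t: 19.25
eef_pos: [637.0, 3.3, 226.7]
tcp_rot: [3.141, -0.0, 0.228]
ft_force: [-0.0, -0.1, -1.8]
opening: 0.29
```

```bash
python3 -c "
from h import *
P=lambda s:(500.5+s*.974,-28.3+s*.2267)
s=state();print(s['eef_pos'],np.degrees(s['tcp_rot']),s['t'],s['opening'])
plan([(*P(140),163,13.1)])"
```

```text
[636.96824177   3.27779392 226.65448865] [ 1.79982297e+02 -5.74449220e-03  1.30771916e+01] 19.25 0.2901952368742024
dx -0.0001 dy -0.0002 dz 0.0637 tw -0.0  rows>=1.3
```

carry_out:
  moves:
    - {"dx": 0, "dy": 0, "dz": 0.025, "twist": 0}
    - {"dx": 0, "dy": 0, "dz": 0.045, "twist": 0}
    - {"dx": 0, "dy": 0, "dz": 0.058, "twist": 0}
    - {"dx": 0, "dy": 0, "dz": 0.063, "twist": 0}
    - {"dx": 0, "dy": 0, "dz": 0.063, "twist": 0}

```text
t: 19.75
eef_pos: [637.3, 3.4, 164.0]
tcp_rot: [3.141, -0.001, 0.229]
ft_force: [-0.5, 0.2, -0.9]
opening: 0.291
```

carry_out:
  moves:
    - {"dx": 0, "dy": 0, "dz": 0, "twist": 0}
    - {"dx": 0, "dy": 0, "dz": 0, "twist": 0}
    - {"dx": 0, "dy": 0, "dz": -0.01, "twist": 0}
    - {"dx": 0, "dy": 0, "dz": -0.047, "twist": 0}
    - {"dx": 0, "dy": 0, "dz": -0.047, "twist": 0}
  grip: 0.055

```text
t: 20.25
eef_pos: [638.7, 4.0, 215.6]
tcp_rot: [3.139, -0.007, 0.23]
ft_force: [0.5, 0.4, -0.1]
opening: 0.57
```

carry_out:
  moves:
    - {"dx": 0.025, "dy": 0, "dz": 0, "twist": 0}
    - {"dx": 0.053, "dy": 0, "dz": 0, "twist": 0}
    - {"dx": 0.053, "dy": 0, "dz": 0, "twist": 0}
    - {"dx": 0.053, "dy": 0, "dz": 0, "twist": 0}
    - {"dx": 0.053, "dy": 0, "dz": 0, "twist": 0}
  grip: 0.012

```text
t: 20.75
eef_pos: [687.8, 16.1, 210.6]
tcp_rot: [-3.142, 0.001, 0.23]
ft_force: [-0.2, 0.1, -0.5]
opening: 0.214
```

```bash
python3 sill.py
```

```text
[687.77013431  16.13276569 210.58521554] [-1.79998820e+02  3.16265437e-02  1.31959775e+01] 20.75 0.2139740861302363
top 0  
scene 134 [ 84.66498533 171.70322011] [-47.18488713  39.81075745]
[261 197] 40 [594.6 -39.5] 30 5 -62.9 177.0 [58. 36. 35.]
[284 209] 90 [658.5   2. ] 33 24 83.9 175.0 [36. 36. 37.]
dx -0.0026 dy 0.0007 dz 0.0488 tw 0.1  rows>=1.0
dx -0.0885 dy 0.0000 dz -0.0000 tw -0.0  rows>=1.8
```

```bash
python3 -c "
from h import *
p,d,W=shot('scene');q=cv2.resize(p[160:250,230:330],None,fx=7,fy=6,interpolation=2);cv2.imwrite('pics/s4.png',q[:,:,::-1])
X,Y,Z=W[...,0],W[...,1],W[...,2]
L=(X-500.5)*.974+(Y+28.3)*.2267; C=-(X-500.5)*.2267+(Y+28.3)*.974
m=(p.max(2)<70)&(L>98)&(L<178)&(abs(C)<50)&(Z>165)&(Z<180)
print(m.sum());
for r in range(200,225): 
  i=np.where(m[r])[0]
  if len(i): print(r,i.min(),i.max(),np.c_[L[r,i],C[r,i]][[0,-1]].round().tolist())
"
```

```text
62
201 272 272 [[113.0, -14.0], [113.0, -14.0]]
203 274 274 [[124.0, -15.0], [124.0, -15.0]]
204 275 288 [[129.0, -16.0], [155.0, 9.0]]
205 286 290 [[153.0, 3.0], [160.0, 12.0]]
206 287 290 [[159.0, 2.0], [163.0, 10.0]]
207 278 291 [[142.0, -16.0], [168.0, 8.0]]
208 279 292 [[145.0, -14.0], [172.0, 9.0]]
209 285 291 [[163.0, -9.0], [169.0, 9.0]]
210 280 291 [[151.0, -16.0], [170.0, 8.0]]
211 282 290 [[158.0, -14.0], [170.0, 5.0]]
212 283 288 [[163.0, -15.0], [170.0, -2.0]]
213 284 286 [[167.0, -14.0], [170.0, -10.0]]
214 285 285 [[170.0, -13.0], [170.0, -13.0]]
```

View pics/s4.png

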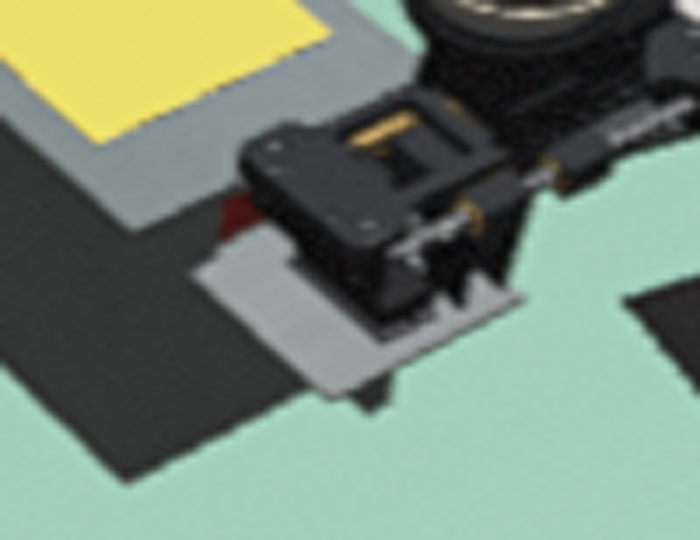

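Brick A sits square on the sill (around (350,300) in the crop), only about 3 mm off centre, so I push it in.

carry_out:
  moves:
    - {"dx": 0.002, "dy": 0, "dz": 0, "twist": 0}
    - {"dx": 0.002, "dy": 0.001, "dz": 0.02, "twist": 0}
    - {"dx": 0.002, "dy": 0.002, "dz": 0.048, "twist": 0}
    - {"dx": 0.002, "dy": 0.002, "dz": 0.048, "twist": 0}

```text
t: 21.3
eef_pos: [689.3, 14.7, 159.3]
tcp_rot: [-3.14, 0.005, 0.23]
ft_force: [-0.1, 0.2, 0.0]
opening: 0.128
```

carry_out:
  moves:
    - {"dx": -0.01, "dy": 0, "dz": 0, "twist": 0}
    - {"dx": -0.02, "dy": 0, "dz": 0, "twist": 0}
    - {"dx": -0.03, "dy": 0, "dz": 0, "twist": 0}
    - {"dx": -0.04, "dy": 0, "dz": 0, "twist": 0}
    - {"dx": -0.05, "dy": 0, "dz": 0, "twist": 0}

```text
t: 21.8
eef_pos: [641.9, 3.1, 163.6]
tcp_rot: [3.141, -0.002, 0.23]
ft_force: [2.9, 1.0, 1.4]
opening: 0.127
```

carry_out:
  moves:
    - {"dx": -0.01, "dy": 0, "dz": 0, "twist": 0}
    - {"dx": -0.02, "dy": 0, "dz": 0, "twist": 0}
    - {"dx": -0.03, "dy": 0, "dz": 0, "twist": 0}
    - {"dx": -0.037, "dy": 0, "dz": 0, "twist": 0}
    - {"dx": -0.037, "dy": 0, "dz": 0, "twist": 0}

```text
t: 22.3
eef_pos: [605.1, -5.3, 162.4]
tcp_rot: [-3.141, 0.001, 0.23]
ft_force: [0.4, 0.4, 0.8]
opening: 0.127
```

carry_out:
  moves:
    - {"dx": 0.03, "dy": 0, "dz": 0, "twist": 0}
    - {"dx": 0.05, "dy": 0, "dz": -0.03, "twist": 0}
    - {"dx": 0.05, "dy": 0, "dz": -0.075, "twist": 0}
    - {"dx": 0.05, "dy": 0.04, "dz": -0.075, "twist": 0}
    - {"dx": 0.04, "dy": 0.085, "dz": -0.075, "twist": 0}
  grip: 0.055

```text
t: 22.8
eef_pos: [665.7, -78.3, 238.7]
tcp_rot: [3.141, -0.002, 0.234]
ft_force: [0.3, -0.7, -1.0]
opening: 0.49
```

```bash
python3 sill.py; python3 see.py; python3 -c "
from h import *
P=lambda s:(500.5+s*.974,-28.3+s*.2267)
a=(450,-345.6)
plan([(560,-230,230,-10),(*a,150,-23),(*a,11,-23),(*a,230,-23),(*P(140),225,13.1)])"
```

```text
[665.71635286 -78.29335792 238.68944875] [ 1.79943192e+02 -1.24531546e-01  1.33806168e+01] 22.8 0.4896794097899239
top 0  
scene 70 [83.04886693 94.07313909] [-48.67352761  49.39648758]
[279 188] 42 [580.1  21.6] 39 8 -85.9 172.0 [56. 38. 37.]
[260 198] 28 [595.7 -41.7] 26 4 -56.6 175.0 [55. 38. 37.]
dx 0.0424 dy -0.0907 dz 0.0752 tw -0.1  rows>=2.5
dx -0.0885 dy 0.0000 dz -0.0000 tw -0.0  rows>=1.8
top [342 199] 93 [ 447.3 -344. ] 54 24 -22.7 27.0 [47. 50. 51.]
scene [148 227] 171 [ 452.4 -345.8] 60 28 -22.3 26.0 [43. 43. 45.]
scene [ 96 275] 85 [ 561.8 -525.6] 50 13 -81.1 29.0 [35. 46. 54.]
scene [102 293] 130 [ 619.2 -527.6] 67 23 78.5 30.0 [36. 46. 54.]
scene [136 308] 87 [ 697.8 -449.2] 58 16 85.8 30.0 [57. 71. 61.]
[664.45490916 -79.52114286 237.04489486] [-1.79975849e+02  4.11116557e-02  1.30956296e+01] 23.0 [-2.17777183e-01  5.37057064e-01  1.41238502e+00  7.58280365e-05
  1.19297976e+00  1.12442944e+00]
dx -0.1358 dy 0.1229 dz 0.0070 tw 23.1  rows>=3.7
dx -0.0883 dy 0.1329 dz 0.0800 tw 13.0  rows>=3.6
dx 0.0000 dy -0.0000 dz 0.1390 tw 0.0  rows>=2.8
dx 0.0000 dy -0.0000 dz -0.2190 tw 0.0  rows>=4.4
dx 0.0356 dy -0.3943 dz 0.0050 tw -36.1  rows>=7.9
```

carry_out:
  moves:
    - {"dx": -0.03, "dy": 0.025, "dz": 0, "twist": 5}
    - {"dx": -0.065, "dy": 0.058, "dz": 0, "twist": 13}
    - {"dx": -0.1, "dy": 0.09, "dz": 0.005, "twist": 20}
    - {"dx": -0.1358, "dy": 0.1229, "dz": 0.007, "twist": 23.1}
    - {"dx": -0.1358, "dy": 0.1229, "dz": 0.007, "twist": 23.1}

```text
t: 23.5
eef_pos: [558.1, -232.0, 230.3]
tcp_rot: [3.141, 0.001, -0.178]
ft_force: [0.4, -0.2, -0.7]
opening: 0.581
```

carry_out:
  moves:
    - {"dx": -0.02, "dy": 0.033, "dz": 0.02, "twist": 4}
    - {"dx": -0.046, "dy": 0.07, "dz": 0.04, "twist": 8}
    - {"dx": -0.07, "dy": 0.105, "dz": 0.06, "twist": 13}
    - {"dx": -0.0883, "dy": 0.1329, "dz": 0.08, "twist": 13}
    - {"dx": -0.0883, "dy": 0.1329, "dz": 0.08, "twist": 13}

```text
t: 24.0
eef_pos: [448.5, -345.6, 148.3]
tcp_rot: [-3.14, 0.004, -0.401]
ft_force: [0.5, 0.8, 0.5]
opening: 0.578
```

carry_out:
  moves:
    - {"dx": 0, "dy": 0, "dz": 0.03, "twist": 0}
    - {"dx": 0, "dy": 0, "dz": 0.075, "twist": 0}
    - {"dx": 0, "dy": 0, "dz": 0.12, "twist": 0}
    - {"dx": 0, "dy": 0, "dz": 0.138, "twist": 0}
    - {"dx": 0, "dy": 0, "dz": 0.138, "twist": 0}

```text
t: 24.5
eef_pos: [451.0, -343.0, 10.4]
tcp_rot: [-3.14, 0.004, -0.398]
ft_force: [-0.1, 0.4, -0.2]
opening: 0.58
```

carry_out:
  moves:
    - {"dx": 0, "dy": 0, "dz": 0, "twist": 0}
    - {"dx": 0, "dy": 0, "dz": 0, "twist": 0}
    - {"dx": 0, "dy": 0, "dz": 0, "twist": 0}
    - {"dx": 0, "dy": 0, "dz": 0, "twist": 0}
    - {"dx": 0, "dy": 0, "dz": 0, "twist": 0}
  grip: 0.0

```text
t: 25.0
eef_pos: [451.0, -345.5, 13.6]
tcp_rot: [3.141, -0.002, -0.4]
ft_force: [0.5, 1.2, 7.5]
opening: 0.292
```

carry_out:
  moves:
    - {"dx": 0, "dy": 0, "dz": -0.02, "twist": 0}
    - {"dx": 0, "dy": 0, "dz": -0.07, "twist": 0}
    - {"dx": 0, "dy": 0, "dz": -0.12, "twist": 0}
    - {"dx": 0, "dy": 0, "dz": -0.17, "twist": 0}
    - {"dx": 0, "dy": 0, "dz": -0.22, "twist": 0}

```text
t: 25.5
eef_pos: [450.1, -344.8, 235.0]
tcp_rot: [3.141, -0.0, -0.4]
ft_force: [1.1, -0.3, -1.4]
opening: 0.294
```

```bash
python3 -c "
from h import *
P=lambda s:(500.5+s*.974,-28.3+s*.2267)
s=state();print(s['eef_pos'],np.degrees(s['tcp_rot']),s['t'],s['opening'])
plan([(600,-180,232,-5),(*P(140),225,13.1),(*P(140),163,13.1)])"
```

```text
[ 450.09204418 -344.76509469  235.00211409] [ 1.79993319e+02 -1.74221585e-02 -2.29132398e+01] 25.5 0.29435445487450784
dx 0.0739 dy -0.2101 dz 0.0030 tw -17.9  rows>=4.5
dx 0.0207 dy -0.1860 dz 0.0070 tw -18.1  rows>=3.7
dx 0.0000 dy 0.0000 dz 0.0620 tw -0.0  rows>=1.2
```

carry_out:
  moves:
    - {"dx": 0.013, "dy": -0.037, "dz": 0, "twist": -3}
    - {"dx": 0.029, "dy": -0.082, "dz": 0, "twist": -7}
    - {"dx": 0.045, "dy": -0.128, "dz": 0, "twist": -11}
    - {"dx": 0.06, "dy": -0.172, "dz": 0.003, "twist": -15}
    - {"dx": 0.0739, "dy": -0.2101, "dz": 0.003, "twist": -17.9}

```text
t: 26.0
eef_pos: [601.3, -178.3, 229.5]
tcp_rot: [-3.141, 0.0, -0.084]
ft_force: [0.1, -0.8, -1.6]
opening: 0.291
```

carry_out:
  moves:
    - {"dx": 0.005, "dy": -0.046, "dz": 0, "twist": -5}
    - {"dx": 0.01, "dy": -0.09, "dz": 0, "twist": -10}
    - {"dx": 0.015, "dy": -0.135, "dz": 0, "twist": -15}
    - {"dx": 0.0207, "dy": -0.186, "dz": 0.007, "twist": -18.1}
    - {"dx": 0.0207, "dy": -0.186, "dz": 0.007, "twist": -18.1}

```text
t: 26.5
eef_pos: [637.2, 8.2, 221.9]
tcp_rot: [-3.14, 0.001, 0.235]
ft_force: [0.2, -0.5, -0.7]
opening: 0.295
```

carry_out:
  moves:
    - {"dx": 0, "dy": 0, "dz": 0, "twist": 0}
    - {"dx": 0, "dy": 0, "dz": 0, "twist": 0}

```text
t: 26.7
eef_pos: [637.1, 2.2, 222.7]
tcp_rot: [3.141, 0.0, 0.228]
ft_force: [-0.5, -0.2, -0.2]
opening: 0.288
```

```bash
python3 -c "
from h import *
P=lambda s:(500.5+s*.974,-28.3+s*.2267)
s=state();print(s['eef_pos'],np.degrees(s['tcp_rot']),s['t'],s['opening'])
plan([(*P(140),163,13.1)])"
```

```text
[637.08230563   2.24619325 222.71079087] [1.79977994e+02 1.58927338e-03 1.30409551e+01] 26.7 0.28816542677321133
dx 0.0001 dy -0.0012 dz 0.0597 tw -0.1  rows>=1.2
```

carry_out:
  moves:
    - {"dx": 0, "dy": -0.001, "dz": 0.025, "twist": 0}
    - {"dx": 0, "dy": -0.001, "dz": 0.045, "twist": 0}
    - {"dx": 0, "dy": -0.001, "dz": 0.055, "twist": 0}
    - {"dx": 0, "dy": -0.001, "dz": 0.0592, "twist": 0}
    - {"dx": 0, "dy": -0.001, "dz": 0.0592, "twist": 0}

```text
t: 27.2
eef_pos: [637.4, 3.1, 164.1]
tcp_rot: [3.141, -0.001, 0.227]
ft_force: [-0.5, -1.0, -1.3]
opening: 0.293
```

carry_out:
  moves:
    - {"dx": 0, "dy": 0, "dz": 0, "twist": 0}
    - {"dx": 0, "dy": 0, "dz": 0, "twist": 0}
    - {"dx": 0, "dy": 0, "dz": -0.01, "twist": 0}
    - {"dx": 0, "dy": 0, "dz": -0.047, "twist": 0}
    - {"dx": 0, "dy": 0, "dz": -0.047, "twist": 0}
  grip: 0.055

```text
t: 27.7
eef_pos: [638.8, 4.0, 215.5]
tcp_rot: [3.139, -0.007, 0.229]
ft_force: [-0.1, 0.7, 0.4]
opening: 0.573
```

carry_out:
  moves:
    - {"dx": 0.025, "dy": 0, "dz": 0, "twist": 0}
    - {"dx": 0.053, "dy": 0, "dz": 0, "twist": 0}
    - {"dx": 0.053, "dy": 0, "dz": 0, "twist": 0}
    - {"dx": 0.053, "dy": 0, "dz": 0, "twist": 0}
    - {"dx": 0.053, "dy": 0, "dz": 0, "twist": 0}
  grip: 0.012

```text
t: 28.2
eef_pos: [687.9, 16.0, 210.4]
tcp_rot: [3.142, 0.001, 0.229]
ft_force: [0.4, -0.4, -0.1]
opening: 0.216
```

```bash
python3 sill.py
```

```text
[687.9132653   16.01973917 210.38582292] [1.79998186e+02 3.05155552e-02 1.30983520e+01] 28.2 0.21643967612059
top 0  
scene 129 [ 83.95555112 170.83864414] [-47.06508043  38.45228471]
[261 197] 40 [594.3 -38.8] 34 4 -62.7 176.0 [57. 36. 35.]
[284 209] 85 [644.2   2.8] 52 29 13.5 175.0 [37. 37. 39.]
dx -0.0027 dy 0.0006 dz 0.0486 tw -0.0  rows>=1.0
dx -0.0885 dy 0.0000 dz -0.0000 tw -0.0  rows>=1.8
```

carry_out:
  moves:
    - {"dx": 0.002, "dy": 0, "dz": 0, "twist": 0}
    - {"dx": 0.002, "dy": 0.001, "dz": 0.02, "twist": 0}
    - {"dx": 0.002, "dy": 0.002, "dz": 0.048, "twist": 0}
    - {"dx": 0.002, "dy": 0.002, "dz": 0.048, "twist": 0}

```text
t: 28.7
eef_pos: [689.4, 14.5, 159.2]
tcp_rot: [-3.14, 0.005, 0.228]
ft_force: [-0.1, -0.2, 0.2]
opening: 0.131
```

carry_out:
  moves:
    - {"dx": -0.01, "dy": 0, "dz": 0, "twist": 0}
    - {"dx": -0.02, "dy": 0, "dz": 0, "twist": 0}
    - {"dx": -0.03, "dy": 0, "dz": 0, "twist": 0}
    - {"dx": -0.04, "dy": 0, "dz": 0, "twist": 0}
    - {"dx": -0.05, "dy": 0, "dz": 0, "twist": 0}

```text
t: 29.2
eef_pos: [642.0, 3.1, 163.4]
tcp_rot: [3.141, -0.002, 0.228]
ft_force: [4.0, 0.8, 2.7]
opening: 0.128
```

carry_out:
  moves:
    - {"dx": -0.01, "dy": 0, "dz": 0, "twist": 0}
    - {"dx": -0.02, "dy": 0, "dz": 0, "twist": 0}
    - {"dx": -0.03, "dy": 0, "dz": 0, "twist": 0}
    - {"dx": -0.037, "dy": 0, "dz": 0, "twist": 0}
    - {"dx": -0.037, "dy": 0, "dz": 0, "twist": 0}

```text
t: 29.7
eef_pos: [605.2, -5.3, 162.2]
tcp_rot: [-3.141, 0.001, 0.228]
ft_force: [-0.2, 0.1, -0.2]
opening: 0.126
```

carry_out:
  moves:
    - {"dx": 0.03, "dy": 0, "dz": 0, "twist": 0}
    - {"dx": 0.05, "dy": 0, "dz": -0.03, "twist": 0}
    - {"dx": 0.05, "dy": 0, "dz": -0.075, "twist": 0}
    - {"dx": 0.05, "dy": -0.04, "dz": -0.075, "twist": 0}
    - {"dx": 0.05, "dy": -0.085, "dz": -0.075, "twist": 8}
  grip: 0.06

```text
t: 30.2
eef_pos: [636.2, 89.0, 238.2]
tcp_rot: [3.141, -0.002, 0.086]
ft_force: [0.8, -0.2, -0.8]
opening: 0.487
```

```bash
python3 sill.py; python3 see.py; python3 - <<'E'
from h import *
for n in("top","scene"):
    p,d,W=shot(n,n+"5");X,Y,Z=W[...,0],W[...,1],W[...,2]
    for nm,c,zr in(("block",(627,235),(45,80)),("stone",(443,312),(60,75))):
        r=60 if nm=="block" else 170
        for b in blobs(p,W,(abs(X-c[0])<r)&(abs(Y-c[1])<r),zr,60):print(n,nm,*b)
plan([(627.5,234.2,150,-9.5),(627.5,234.2,30,-9.5)])
E
```

```text
[636.20612574  88.96154868 238.15621057] [ 1.79982807e+02 -9.93232127e-02  4.91942913e+00] 30.2 0.4874935646363447
top 0  
scene 138 [82.77213295 94.24824956] [-46.15719789  47.58857617]
[271 191] 138 [585.6  -9. ] 96 12 -78.5 176.0 [60. 32. 31.]
dx 0.0440 dy 0.0824 dz 0.0755 tw -8.2  rows>=2.4
dx -0.0885 dy 0.0000 dz -0.0000 tw -0.0  rows>=1.8
scene [ 96 275] 86 [ 561.6 -526.8] 50 15 -81.5 29.0 [35. 45. 54.]
scene [102 293] 130 [ 619.2 -526.1] 65 23 85.4 28.0 [35. 46. 54.]
scene [136 308] 86 [ 698.2 -448. ] 56 17 88.7 30.0 [57. 71. 60.]
[635.6334721   89.84247281 237.16063099] [1.79982876e+02 1.78136276e-02 5.27258898e+00] 30.4 [ 3.77104120e-02  4.95786237e-01  1.48629857e+00 -3.43945954e-04
  1.15980209e+00  1.51662011e+00]
top stone [159 206] 923 [439.8 348.4] 162 91 88.8 67.0 [181. 177. 176.]
scene block [346 203] 188 [629.3 233.3] 63 30 -6.5 66.0 [137. 118.  90.]
scene stone [354 153] 538 [445.8 342.1] 184 96 89.8 66.0 [197. 194. 191.]
dx 0.0047 dy -0.1459 dz 0.0870 tw 14.7  rows>=3.4
dx 0.0000 dy -0.0000 dz 0.1200 tw -0.0  rows>=2.4
```

View pics/scene5.png

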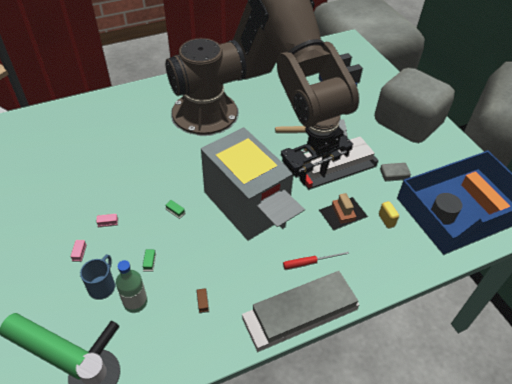

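All four worn bricks are gone from the bench, and the sill at (282,207) is empty with the flap closed. Next is the block at (344,207).

carry_out:
  moves:
    - {"dx": 0.001, "dy": -0.035, "dz": 0.015, "twist": 4}
    - {"dx": 0.003, "dy": -0.08, "dz": 0.04, "twist": 8}
    - {"dx": 0.004, "dy": -0.12, "dz": 0.065, "twist": 14.7}
    - {"dx": 0.0047, "dy": -0.1459, "dz": 0.087, "twist": 14.7}
    - {"dx": 0.0047, "dy": -0.1459, "dz": 0.087, "twist": 14.7}

```text
t: 31.0
eef_pos: [626.2, 236.2, 146.6]
tcp_rot: [3.14, 0.005, -0.165]
ft_force: [0.1, 0.0, -0.8]
opening: 0.633
```

carry_out:
  moves:
    - {"dx": 0, "dy": 0, "dz": 0, "twist": 0}
    - {"dx": 0, "dy": 0, "dz": 0, "twist": 0}

```text
t: 31.2
eef_pos: [628.4, 233.3, 151.2]
tcp_rot: [-3.141, -0.001, -0.169]
ft_force: [0.1, -0.4, 0.0]
opening: 0.63
```

```bash
python3 - <<'E'
from h import *
s=state();print(s['eef_pos'],np.degrees(s['tcp_rot']),s['t'],s['opening'])
plan([(627.5,234.2,38,-9.5)])
E
```

```text
[628.35820817 233.27796144 151.21018169] [-1.79984862e+02 -7.25753339e-02 -9.66082271e+00] 31.2 0.6301277458820522
dx -0.0010 dy -0.0008 dz 0.1132 tw -0.2  rows>=2.3
```

carry_out:
  moves:
    - {"dx": -0.001, "dy": -0.001, "dz": 0.04, "twist": 0}
    - {"dx": -0.001, "dy": -0.001, "dz": 0.08, "twist": 0}
    - {"dx": -0.001, "dy": -0.001, "dz": 0.1, "twist": 0}
    - {"dx": -0.001, "dy": -0.001, "dz": 0.112, "twist": 0}
    - {"dx": -0.001, "dy": -0.001, "dz": 0.112, "twist": 0}

```text
t: 31.7
eef_pos: [626.9, 234.8, 37.9]
tcp_rot: [3.141, 0.001, -0.169]
ft_force: [0.0, 0.9, 0.5]
opening: 0.63
```

carry_out:
  moves:
    - {"dx": 0, "dy": 0, "dz": 0, "twist": 0}
    - {"dx": 0, "dy": 0, "dz": 0, "twist": 0}
    - {"dx": 0, "dy": 0, "dz": 0, "twist": 0}
    - {"dx": 0, "dy": 0, "dz": 0, "twist": 0}
    - {"dx": 0, "dy": 0, "dz": 0, "twist": 0}
  grip: 0.0

```text
t: 32.2
eef_pos: [626.7, 235.9, 38.7]
tcp_rot: [-3.142, -0.001, -0.167]
ft_force: [0.2, 1.0, 1.9]
opening: 0.271
```

carry_out:
  moves:
    - {"dx": 0, "dy": 0, "dz": -0.02, "twist": 0}
    - {"dx": 0, "dy": 0, "dz": -0.06, "twist": 0}
    - {"dx": 0, "dy": 0, "dz": -0.1, "twist": 0}
    - {"dx": 0, "dy": 0, "dz": -0.12, "twist": 0}
    - {"dx": 0, "dy": 0, "dz": -0.12, "twist": 0}

```text
t: 32.7
eef_pos: [627.6, 236.3, 161.3]
tcp_rot: [-3.14, -0.005, -0.167]
ft_force: [-0.1, 0.0, -2.9]
opening: 0.271
```

```bash
python3 - <<'E'
from h import *
s=state();print(s['eef_pos'],np.degrees(s['tcp_rot']),s['t'],s['opening'])
p,d,W=shot('scene');q=cv2.resize(p[110:250,280:420],None,fx=4,fy=4,interpolation=2);cv2.imwrite('pics/s6.png',q[:,:,::-1])
E
```

```text
[627.59568396 236.29816792 161.25722036] [-179.88704037   -0.25872713   -9.59158712] 32.7 0.27147920759511535
```

View pics/s6.png

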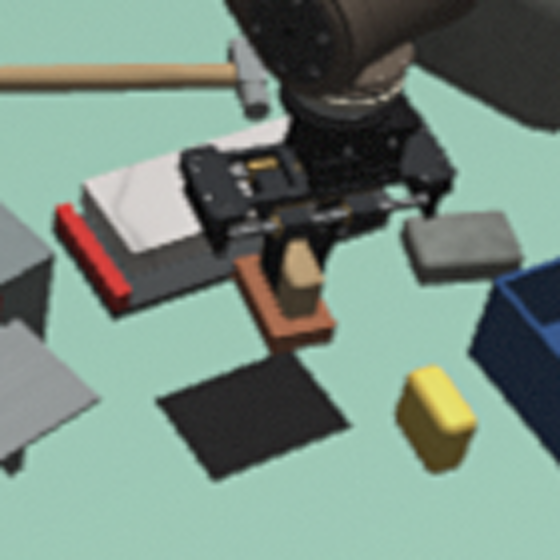

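```bash
python3 - <<'E'
from h import *
plan([(570,236,162,20.5),(510,237,162,55.5),(443.2,237.4,150,90.2),(443.2,237.4,105,90.2)])
E
```

```text
dx -0.0559 dy 0.0095 dz -0.0031 tw -30.1  rows>=3.5
dx -0.0559 dy -0.0219 dz 0.0000 tw -35.0  rows>=4.1
dx -0.0375 dy -0.0553 dz 0.0120 tw -34.7  rows>=4.0
dx 0.0000 dy 0.0000 dz 0.0450 tw -0.0  rows>=0.9
```

carry_out:
  moves:
    - {"dx": -0.01, "dy": 0.002, "dz": 0, "twist": -6}
    - {"dx": -0.023, "dy": 0.004, "dz": 0, "twist": -13}
    - {"dx": -0.037, "dy": 0.006, "dz": -0.002, "twist": -20}
    - {"dx": -0.048, "dy": 0.008, "dz": -0.002, "twist": -26}
    - {"dx": -0.056, "dy": 0.0095, "dz": -0.002, "twist": -30.1}

```text
t: 33.25
eef_pos: [568.2, 235.7, 158.0]
tcp_rot: [-3.141, 0.004, 0.362]
ft_force: [0.4, -0.6, -2.8]
opening: 0.268
```

carry_out:
  moves:
    - {"dx": -0.01, "dy": -0.004, "dz": 0, "twist": -7}
    - {"dx": -0.022, "dy": -0.009, "dz": 0, "twist": -14}
    - {"dx": -0.034, "dy": -0.013, "dz": 0, "twist": -21}
    - {"dx": -0.045, "dy": -0.018, "dz": 0, "twist": -28}
    - {"dx": -0.056, "dy": -0.022, "dz": 0, "twist": -35}

```text
t: 33.75
eef_pos: [508.2, 236.6, 158.1]
tcp_rot: [-3.14, 0.003, 0.974]
ft_force: [-0.1, -0.5, -3.2]
opening: 0.273
```

carry_out:
  moves:
    - {"dx": -0.008, "dy": -0.011, "dz": 0, "twist": -7}
    - {"dx": -0.015, "dy": -0.022, "dz": 0, "twist": -14}
    - {"dx": -0.023, "dy": -0.033, "dz": 0, "twist": -21}
    - {"dx": -0.03, "dy": -0.044, "dz": 0.006, "twist": -28}
    - {"dx": -0.0375, "dy": -0.0553, "dz": 0.012, "twist": -34.7}

```text
t: 34.25
eef_pos: [441.5, 237.0, 146.4]
tcp_rot: [-3.139, 0.001, 1.579]
ft_force: [0.2, 0.2, -2.6]
opening: 0.27
```

carry_out:
  moves:
    - {"dx": 0, "dy": 0, "dz": 0, "twist": 0}
    - {"dx": 0, "dy": 0, "dz": 0, "twist": 0}
    - {"dx": 0, "dy": 0, "dz": 0, "twist": 0}

```text
t: 34.55
eef_pos: [443.5, 237.3, 148.0]
tcp_rot: [-3.141, 0.0, 1.571]
ft_force: [0.4, 0.1, -3.6]
opening: 0.275
```

```bash
python3 - <<'E'
from h import *
s=state();print(s['eef_pos'],np.degrees(s['tcp_rot']),s['t'],s['opening'],s['ft_force'])
p,d,W=shot('scene');q=cv2.resize(p[110:250,260:400],None,fx=4,fy=4,interpolation=2);cv2.imwrite('pics/s7.png',q[:,:,::-1])
X,Y,Z=W[...,0],W[...,1],W[...,2];P=p.astype(int)
m=(P[...,0]-P[...,2]>30)&(P[...,0]>70)&(Z>95)&(Z<175)&(abs(X-443)<80)&(abs(Y-237)<80)
q=W[m];print(len(q),q.min(0),q.max(0))
plan([(443.2,237.4,106,90.2)])
E
```

```text
[443.4587544  237.31970451 147.96731525] [-1.79990366e+02  1.02267972e-02  9.00392813e+01] 34.55 0.27476735654141654 [ 0.43271823  0.11047075 -3.59524373]
177 [420.35551735 194.09627587 128.7768672 ] [472.63370914 277.39421109 174.98813653]
dx 0.0001 dy -0.0003 dz 0.0421 tw -0.1  rows>=0.8
```

View pics/s7.png

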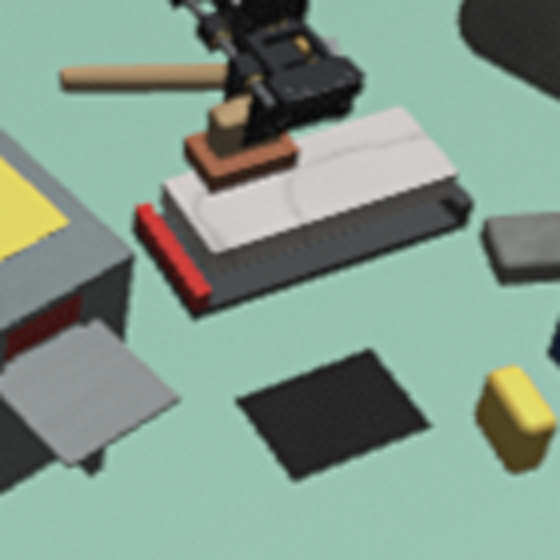

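The block is level over the red-marked end at crop (240,160), lined up with the strip. I now lower it in small steps, watching the force.

carry_out:
  moves:
    - {"dx": 0, "dy": 0, "dz": 0.015, "twist": 0}
    - {"dx": 0, "dy": 0, "dz": 0.03, "twist": 0}
    - {"dx": 0, "dy": 0, "dz": 0.042, "twist": 0}
    - {"dx": 0, "dy": 0, "dz": 0.044, "twist": 0}
    - {"dx": 0, "dy": 0, "dz": 0.044, "twist": 0}

```text
t: 35.1
eef_pos: [443.0, 237.3, 104.1]
tcp_rot: [-3.141, 0.0, 1.574]
ft_force: [-0.2, -0.5, -2.7]
opening: 0.269
```

carry_out:
  moves:
    - {"dx": 0, "dy": 0, "dz": 0.001, "twist": 0}
    - {"dx": 0, "dy": 0, "dz": 0.003, "twist": 0}
    - {"dx": 0, "dy": 0, "dz": 0.004, "twist": 0}
    - {"dx": 0, "dy": 0, "dz": 0.004, "twist": 0}

```text
t: 35.5
eef_pos: [443.0, 237.4, 100.5]
tcp_rot: [3.141, -0.0, 1.574]
ft_force: [0.5, -0.6, -1.4]
opening: 0.272
```

carry_out:
  moves:
    - {"dx": 0, "dy": 0, "dz": 0.002, "twist": 0}
    - {"dx": 0, "dy": 0, "dz": 0.004, "twist": 0}
    - {"dx": 0, "dy": 0, "dz": 0.005, "twist": 0}
    - {"dx": 0, "dy": 0, "dz": 0.005, "twist": 0}

```text
t: 35.9
eef_pos: [443.0, 237.4, 95.3]
tcp_rot: [3.141, -0.0, 1.574]
ft_force: [0.1, -0.5, 2.9]
opening: 0.275
```

carry_out:
  moves:
    - {"dx": 0, "dy": 0, "dz": 0.001, "twist": 0}
    - {"dx": 0, "dy": 0, "dz": 0.002, "twist": 0}
    - {"dx": 0, "dy": 0, "dz": 0.002, "twist": 0}

```text
t: 36.2
eef_pos: [443.0, 237.4, 93.3]
tcp_rot: [3.141, -0.0, 1.574]
ft_force: [0.1, -0.6, 4.1]
opening: 0.271
```

```bash
cat > st.py <<'E'
from h import *
s=state();print(s['eef_pos'],np.degrees(s['tcp_rot']),s['t'],s['opening'],s['ft_force'])
p,d,W=shot('scene');X,Y,Z=W[...,0],W[...,1],W[...,2];P=p.astype(int)
m=(P.min(2)>110)&(np.ptp(P,axis=2)<40)&(abs(X-445)<40)&(abs(Y-312)<112)&(Z>40)&(Z<75)
q=W[m];print("stone z",len(q),np.median(q[:,2]))
A=np.c_[q[:,1]-312,np.ones(len(q))];print(np.linalg.lstsq(A,q[:,2],rcond=None)[0])
m=(P[...,0]-P[...,2]>35)&(Z>62)&(Z<95)&(abs(X-443)<80)&(abs(Y-312)<150)
q=W[m];print("base",len(q),q.min(0).round(),q.max(0).round())
E
python3 st.py; python3 - <<'E'
from h import *
z=np.load("scene0.npz");p,d=z["p"],z["d"];W=world("scene",d);X,Y,Z=W[...,0],W[...,1],W[...,2];P=p.astype(int)
m=(P.min(2)>110)&(np.ptp(P,axis=2)<40)&(abs(X-445)<40)&(abs(Y-312)<112)&(Z>40)&(Z<75)
print("initial stone z",np.median(Z[m]))
E
```

```text
[443.02652473 237.36147401  93.30932187] [ 1.79976593e+02 -1.94345456e-03  9.01994365e+01] 36.2 0.2710358478623499 [ 0.11171754 -0.56851284  4.14559129]
stone z 649 59.120224837792094
[-1.98978682e-05  5.92043032e+01]
base 138 [420. 194.  72.] [474. 275.  90.]
initial stone z 66.63583824391172
```

The stone is sunk 7.5 mm, both by camera and by force. Now I stroke forward along tool +x.

carry_out:
  moves:
    - {"dx": 0.01, "dy": 0, "dz": 0, "twist": 0}
    - {"dx": 0.025, "dy": 0, "dz": 0, "twist": 0}
    - {"dx": 0.04, "dy": 0, "dz": 0, "twist": 0}
    - {"dx": 0.055, "dy": 0, "dz": 0, "twist": 0}
    - {"dx": 0.065, "dy": 0, "dz": 0, "twist": 0}

```text
t: 36.75
eef_pos: [442.5, 303.7, 93.3]
tcp_rot: [3.142, 0.0, 1.575]
ft_force: [-0.1, -2.0, 4.1]
opening: 0.274
```

carry_out:
  moves:
    - {"dx": 0.008, "dy": 0, "dz": 0, "twist": 0}
    - {"dx": 0.01, "dy": 0, "dz": 0, "twist": 0}
    - {"dx": 0.01, "dy": 0, "dz": 0, "twist": 0}
    - {"dx": 0.01, "dy": 0, "dz": 0, "twist": 0}

```text
t: 37.15
eef_pos: [442.7, 312.8, 93.4]
tcp_rot: [3.141, -0.001, 1.574]
ft_force: [-1.0, 4.4, 4.5]
opening: 0.271
```

```bash
python3 st.py
```

```text
[442.6905917  312.76440846  93.41365886] [ 1.79969222e+02 -5.79709965e-02  9.01719962e+01] 37.15 0.27055780226624576 [-0.97670056  4.38084097  4.47486967]
stone z 694 59.293407587003045
[-9.64597038e-04  5.92778755e+01]
base 139 [419. 272.  73.] [473. 351.  93.]
```

carry_out:
  moves:
    - {"dx": 0.01, "dy": 0, "dz": 0, "twist": 0}
    - {"dx": 0.025, "dy": 0, "dz": 0, "twist": 0}
    - {"dx": 0.04, "dy": 0, "dz": 0, "twist": 0}
    - {"dx": 0.055, "dy": 0, "dz": 0, "twist": 0}
    - {"dx": 0.065, "dy": 0, "dz": 0, "twist": 0}

```text
t: 37.7
eef_pos: [442.3, 378.5, 93.2]
tcp_rot: [-3.142, 0.0, 1.575]
ft_force: [-0.1, -13.1, 14.4]
opening: 0.274
```

carry_out:
  moves:
    - {"dx": 0.008, "dy": 0, "dz": 0, "twist": 0}
    - {"dx": 0.01, "dy": 0, "dz": 0, "twist": 0}
    - {"dx": 0.01, "dy": 0, "dz": 0, "twist": 0}
    - {"dx": 0.01, "dy": 0, "dz": 0, "twist": 0}

```text
t: 38.1
eef_pos: [442.4, 387.8, 93.4]
tcp_rot: [3.141, -0.001, 1.574]
ft_force: [-1.3, 3.9, 3.8]
opening: 0.272
```

```bash
python3 st.py
```

```text
[442.39077507 387.83107679  93.42131601] [ 1.79972418e+02 -6.95430953e-02  9.01708936e+01] 38.1 0.2720533555371476 [-1.27920141  3.87304028  3.78719476]
stone z 859 59.48670349405168
[-2.06365962e-05  5.94592952e+01]
base 138 [406. 344.  64.] [473. 423.  94.]
```

carry_out:
  moves:
    - {"dx": -0.008, "dy": 0, "dz": 0, "twist": 0}
    - {"dx": -0.019, "dy": 0, "dz": 0, "twist": 0}
    - {"dx": -0.031, "dy": 0, "dz": 0, "twist": 0}
    - {"dx": -0.043, "dy": 0, "dz": 0, "twist": 0}
    - {"dx": -0.055, "dy": 0, "dz": 0, "twist": 0}

```text
t: 38.65
eef_pos: [442.5, 331.2, 93.4]
tcp_rot: [3.142, -0.0, 1.574]
ft_force: [-0.6, 4.5, 3.7]
opening: 0.269
```

carry_out:
  moves:
    - {"dx": -0.01, "dy": 0, "dz": 0, "twist": 0}
    - {"dx": -0.018, "dy": 0, "dz": 0, "twist": 0}
    - {"dx": -0.02, "dy": 0, "dz": 0, "twist": 0}
    - {"dx": -0.02, "dy": 0, "dz": 0, "twist": 0}
    - {"dx": -0.02, "dy": 0, "dz": 0, "twist": 0}

```text
t: 39.15
eef_pos: [442.5, 311.8, 93.2]
tcp_rot: [-3.141, 0.001, 1.575]
ft_force: [1.7, -5.8, 6.0]
opening: 0.273
```

```bash
python3 st.py
```

```text
[442.49468874 311.77353536  93.15262428] [-1.79967957e+02  7.58824007e-02  9.02227118e+01] 39.15 0.2730031729779341 [ 1.69386543 -5.83559567  5.96198154]
stone z 692 58.84886308786945
[1.44996606e-03 5.88750299e+01]
base 137 [419. 269.  73.] [470. 352.  92.]
```

carry_out:
  moves:
    - {"dx": -0.008, "dy": 0, "dz": 0, "twist": 0}
    - {"dx": -0.019, "dy": 0, "dz": 0, "twist": 0}
    - {"dx": -0.031, "dy": 0, "dz": 0, "twist": 0}
    - {"dx": -0.043, "dy": 0, "dz": 0, "twist": 0}
    - {"dx": -0.055, "dy": 0, "dz": 0, "twist": 0}

```text
t: 39.7
eef_pos: [442.7, 256.2, 93.3]
tcp_rot: [-3.142, -0.0, 1.574]
ft_force: [0.6, 4.1, 4.4]
opening: 0.272
```

carry_out:
  moves:
    - {"dx": -0.01, "dy": 0, "dz": 0, "twist": 0}
    - {"dx": -0.018, "dy": 0, "dz": 0, "twist": 0}
    - {"dx": -0.02, "dy": 0, "dz": 0, "twist": 0}
    - {"dx": -0.02, "dy": 0, "dz": 0, "twist": 0}
    - {"dx": -0.02, "dy": 0, "dz": 0, "twist": 0}

```text
t: 40.2
eef_pos: [442.7, 236.9, 93.2]
tcp_rot: [-3.141, 0.001, 1.575]
ft_force: [-0.2, -4.4, 6.6]
opening: 0.272
```

```bash
python3 st.py; python3 - <<'E'
from h import *
x,y=state()['eef_pos'][:2]
plan([(x,y,155,90.2),(510,237,160,55.5),(570,236,160,20.5),(627.5,235.4,155,-9.5),(627.5,235.4,45,-9.5)])
E
```

```text
[442.74394516 236.86275104  93.16390867] [-1.79969092e+02  6.13124266e-02  9.02218739e+01] 40.2 0.2718889820712555 [-0.19651132 -4.43596936  6.61680869]
stone z 654 58.869127201571615
[-8.87957397e-04  5.90956799e+01]
base 141 [421. 195.  72.] [474. 275.  92.]
dx 0.0000 dy 0.0000 dz -0.0619 tw 0.0  rows>=1.2
dx -0.0002 dy 0.0673 dz -0.0050 tw 34.7  rows>=4.0
dx 0.0332 dy 0.0500 dz 0.0000 tw 35.0  rows>=4.1
dx 0.0536 dy 0.0207 dz 0.0050 tw 30.0  rows>=3.5
dx 0.0000 dy -0.0000 dz 0.1100 tw -0.0  rows>=2.2
```

carry_out:
  moves:
    - {"dx": 0, "dy": 0, "dz": 0, "twist": 0}
    - {"dx": 0, "dy": 0, "dz": -0.01, "twist": 0}
    - {"dx": 0, "dy": 0, "dz": -0.03, "twist": 0}
    - {"dx": 0, "dy": 0, "dz": -0.062, "twist": 0}
    - {"dx": 0, "dy": 0, "dz": -0.062, "twist": 0}

```text
t: 40.75
eef_pos: [443.9, 238.2, 158.5]
tcp_rot: [3.137, -0.002, 1.575]
ft_force: [-0.4, 0.4, -2.7]
opening: 0.27
```

carry_out:
  moves:
    - {"dx": 0, "dy": 0.012, "dz": 0, "twist": 7}
    - {"dx": 0, "dy": 0.025, "dz": -0.005, "twist": 14}
    - {"dx": 0, "dy": 0.04, "dz": -0.005, "twist": 21}
    - {"dx": 0, "dy": 0.055, "dz": -0.005, "twist": 28}
    - {"dx": 0, "dy": 0.0673, "dz": -0.005, "twist": 34.7}

```text
t: 41.25
eef_pos: [510.3, 237.7, 159.4]
tcp_rot: [-3.141, 0.001, 0.964]
ft_force: [-0.5, 0.5, -3.4]
opening: 0.274
```

carry_out:
  moves:
    - {"dx": 0.007, "dy": 0.01, "dz": 0, "twist": 7}
    - {"dx": 0.014, "dy": 0.02, "dz": 0, "twist": 14}
    - {"dx": 0.02, "dy": 0.03, "dz": 0, "twist": 21}
    - {"dx": 0.027, "dy": 0.04, "dz": 0, "twist": 28}
    - {"dx": 0.0332, "dy": 0.05, "dz": 0, "twist": 35}

```text
t: 41.75
eef_pos: [570.0, 236.8, 159.2]
tcp_rot: [-3.141, 0.002, 0.353]
ft_force: [0.2, -0.3, -3.8]
opening: 0.275
```

carry_out:
  moves:
    - {"dx": 0.014, "dy": 0.005, "dz": 0, "twist": 8}
    - {"dx": 0.028, "dy": 0.01, "dz": 0, "twist": 16}
    - {"dx": 0.042, "dy": 0.015, "dz": 0.005, "twist": 24}
    - {"dx": 0.0536, "dy": 0.0207, "dz": 0.005, "twist": 30}
    - {"dx": 0.0536, "dy": 0.0207, "dz": 0.005, "twist": 30}

```text
t: 42.25
eef_pos: [628.1, 235.9, 153.8]
tcp_rot: [3.141, 0.001, -0.168]
ft_force: [-0.1, -0.2, -3.5]
opening: 0.276
```

carry_out:
  moves:
    - {"dx": 0, "dy": 0, "dz": 0, "twist": 0}
    - {"dx": 0, "dy": 0, "dz": 0, "twist": 0}

```text
t: 42.45
eef_pos: [626.8, 236.1, 154.9]
tcp_rot: [3.141, 0.001, -0.163]
ft_force: [0.1, 0.5, -2.7]
opening: 0.272
```

```bash
python3 - <<'E'
from h import *
s=state();print(s['eef_pos'],np.degrees(s['tcp_rot']),s['t'],s['opening'],s['ft_force'])
p,d,W=shot('scene');X,Y,Z=W[...,0],W[...,1],W[...,2];P=p.astype(int)
z0=s['eef_pos'][2]-34.7
m=(P[...,0]-P[...,2]>30)&(Z>z0+5)&(Z<z0+66)&(abs(X-627)<80)&(abs(Y-235)<80)
q=W[m];print(len(q),q.min(0),q.max(0),z0)
q=cv2.resize(p[110:250,280:420],None,fx=4,fy=4,interpolation=2);cv2.imwrite('pics/s8.png',q[:,:,::-1])
plan([(627.5,235.4,41,-9.5)])
E
```

```text
[626.75760979 236.12311167 154.94731381] [ 1.79978166e+02  5.60705868e-02 -9.34805269e+00] 42.45 0.2716323715235232 [ 0.05599205  0.51835078 -2.72776357]
290 [588.48158061 204.39841774 126.66306308] [670.24460757 255.8132191  186.23264842] 120.24731381221112
dx 0.0007 dy 0.0006 dz 0.1142 tw 0.1  rows>=2.3
```

View pics/s8.png

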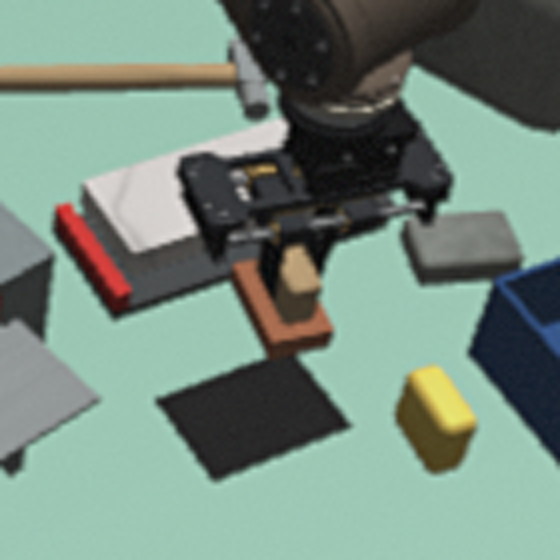

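The block is held level and nearly unchanged in the grip. I lower it onto the rest.

carry_out:
  moves:
    - {"dx": 0.0005, "dy": 0, "dz": 0.03, "twist": 0}
    - {"dx": 0.0005, "dy": 0, "dz": 0.065, "twist": 0}
    - {"dx": 0.0005, "dy": 0, "dz": 0.095, "twist": 0}
    - {"dx": 0.0005, "dy": 0, "dz": 0.11, "twist": 0}
    - {"dx": 0.0005, "dy": 0, "dz": 0.113, "twist": 0}

```text
t: 43.0
eef_pos: [627.3, 235.8, 40.9]
tcp_rot: [3.14, 0.002, -0.165]
ft_force: [-0.4, -0.0, -2.4]
opening: 0.27
```

carry_out:
  moves:
    - {"dx": 0, "dy": 0, "dz": 0.001, "twist": 0}
    - {"dx": 0, "dy": 0, "dz": 0.002, "twist": 0}
    - {"dx": 0, "dy": 0, "dz": 0.002, "twist": 0}

```text
t: 43.3
eef_pos: [628.6, 236.1, 41.6]
tcp_rot: [-3.141, -0.002, -0.166]
ft_force: [-0.3, -0.6, -3.3]
opening: 0.274
```

carry_out:
  moves:
    - {"dx": 0, "dy": 0, "dz": 0.001, "twist": 0}
    - {"dx": 0, "dy": 0, "dz": 0.002, "twist": 0}
    - {"dx": 0, "dy": 0, "dz": 0.002, "twist": 0}

```text
t: 43.6
eef_pos: [628.4, 235.9, 38.8]
tcp_rot: [-3.141, -0.001, -0.166]
ft_force: [-0.4, -0.9, 0.1]
opening: 0.272
```

carry_out:
  moves:
    - {"dx": 0, "dy": 0, "dz": 0.001, "twist": 0}
    - {"dx": 0, "dy": 0, "dz": 0.001, "twist": 0}
    - {"dx": 0, "dy": 0, "dz": 0.001, "twist": 0}

```text
t: 43.9
eef_pos: [628.4, 235.9, 38.7]
tcp_rot: [-3.141, -0.001, -0.166]
ft_force: [-3.9, -1.4, 9.7]
opening: 0.268
```

Contact. I ease up 1 mm, release and retreat.

carry_out:
  moves:
    - {"dx": 0, "dy": 0, "dz": -0.001, "twist": 0}
    - {"dx": 0, "dy": 0, "dz": -0.001, "twist": 0}

```text
t: 44.1
eef_pos: [628.2, 235.9, 38.7]
tcp_rot: [-3.142, -0.0, -0.166]
ft_force: [-1.3, -0.8, 4.7]
opening: 0.271
```

carry_out:
  moves:
    - {"dx": 0, "dy": 0, "dz": 0, "twist": 0}
    - {"dx": 0, "dy": 0, "dz": 0, "twist": 0}
    - {"dx": 0, "dy": 0, "dz": 0, "twist": 0}
    - {"dx": 0, "dy": 0, "dz": -0.02, "twist": 0}
    - {"dx": 0, "dy": 0, "dz": -0.06, "twist": 0}
  grip: 0.06

```text
t: 44.6
eef_pos: [626.7, 235.5, 96.0]
tcp_rot: [3.139, 0.005, -0.166]
ft_force: [0.1, 0.3, 0.7]
opening: 0.61
```

carry_out:
  moves:
    - {"dx": 0, "dy": 0, "dz": -0.04, "twist": 0}
    - {"dx": 0, "dy": 0, "dz": -0.09, "twist": 0}
    - {"dx": 0, "dy": 0, "dz": -0.14, "twist": 0}
    - {"dx": -0.04, "dy": 0, "dz": -0.16, "twist": 0}
    - {"dx": -0.08, "dy": 0, "dz": -0.16, "twist": 0}

```text
t: 45.1
eef_pos: [549.5, 249.3, 261.3]
tcp_rot: [-3.139, -0.005, -0.167]
ft_force: [0.6, 0.8, -0.7]
opening: 0.632
```

carry_out:
  moves:
    - {"dx": -0.04, "dy": 0, "dz": 0, "twist": 0}
    - {"dx": -0.08, "dy": 0, "dz": 0, "twist": 0}
    - {"dx": -0.08, "dy": 0, "dz": 0, "twist": 0}
    - {"dx": -0.08, "dy": 0, "dz": 0, "twist": 0}

```text
t: 45.5
eef_pos: [470.1, 262.6, 258.8]
tcp_rot: [-3.141, -0.001, -0.165]
ft_force: [-0.1, -1.1, -0.2]
opening: 0.629
```

```bash
python3 see.py; python3 - <<'E'
from h import *
for n in("top","scene"):
    p,d,W=shot(n,n+"9");X,Y,Z=W[...,0],W[...,1],W[...,2];v=p.max(2)
    for b in blobs(p,W,(abs(X-627)<60)&(abs(Y-235)<60),(45,80),30):print(n,"block",*b)
    q=W[(abs(X-627)<90)&(abs(Y-234)<90)&(v<60)&(Z<12)];print("rest",cv2.minAreaRect(q[:,:2].astype(np.float32)))
    q=W[(abs(X-443)<30)&(abs(Y-330)<60)&(Z<75)&(Z>40)];print("stone z",len(q),np.median(q[:,2]) if len(q) else '')
    L=(X-500.5)*.974+(Y+28.3)*.2267; C=-(X-500.5)*.2267+(Y+28.3)*.974;P=p.astype(int)
    q=(P[...,0]-P[...,1]>15)&(abs(C)<38)&(L<130)&(L>40)&(Z>140)&(Z<200)&(P[...,1]<60)
    print("flap L",q.sum(),np.percentile(L[q],[5,50,95]) if q.any() else '')
E
```

```text
scene [ 96 275] 91 [ 561.3 -524.6] 49 13 -87.7 31.0 [33. 43. 51.]
scene [103 293] 141 [ 616.5 -523.3] 71 28 87.4 30.0 [34. 45. 52.]
scene [136 307] 91 [ 698.4 -451.1] 55 17 82.0 30.0 [53. 67. 57.]
[471.12799947 262.30224037 258.31374125] [-1.79993477e+02 -3.02104694e-02 -9.51406834e+00] 45.6 [ 3.85586066e-01  3.24265967e-01  1.71128227e+00 -2.00702609e-04
  1.10553569e+00  2.12252418e+00]
top block [190 156] 121 [626.6 235. ] 59 25 -9.2 66.0 [138. 112.  73.]
rest ((626.4691162109375, 235.52981567382812), (80.5994644165039, 122.44929504394531), 2.4239158630371094)
stone z 35 67.00792475262747
flap L 0 
scene block [346 203] 189 [631.3 235.6] 60 27 -11.8 66.0 [128. 110.  84.]
rest ((628.2342529296875, 234.767578125), (87.7697525024414, 129.6074676513672), 2.103391408920288)
stone z 455 66.66237889480794
flap L 118 [82.70946023 85.42956526 90.13437653]
```

View pics/scene9.png

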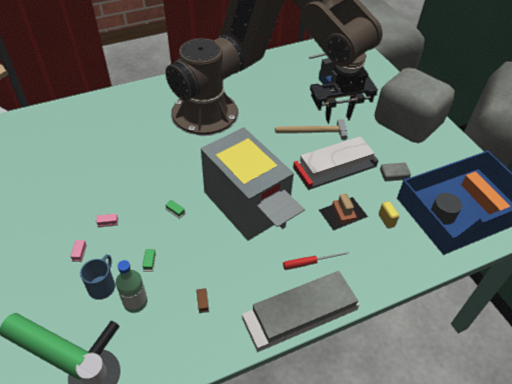

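The picture shows the bench free of black bricks, the block on its rest at (345,207), the flap closed at (270,193) and everything else where it was. I hand the job in.

```bash
python3 -c "
from cell import *
print(job_done())"
```

```text
the job is handed in; nothing more can be done
None
```

The job is handed in at about 46 s of the 210 s allowed; no verdict was reported, so the result rests on my own checks.

**Bricks:** All four worn black bricks went onto the sill and were pushed through the flap one at a time. In the last pictures none was left on the bench or sill, and the flap looked shut: its face read upright about 85 mm out, just behind the slot. I could not see inside the box, so "all inside" comes from the empty sill and bench. The green, pink and brown bricks and the other tools looked unmoved in the last picture, but I did not measure them.

**Rubbing:** The block was rubbed from the red-marked end to the far end and back. At the stops where I measured, the stone was sunk about 7 to 8 mm and the block was within about 3 mm of the centre line. There was one brief force reading of 14 N (4 to 7 N at the other readings) while stopping at the far end. The measured tool height held at 93 mm and the stone read 7 mm down just after, so I do not think it bottomed, but I did not see the stone at that instant.

**Block:** It lies flat within about 4 mm of the rest's centre, and its top measures 66 mm in both cameras, as it should. The stone is back up at 66.7 mm. The gripper is open and touching nothing.

**Disagreements:** The two cameras differed by 3 to 5 mm in x throughout, so I used the average.

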